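# Pack a workpiece tight with shims and a hand-held wedge

## Robot

A 6-joint arm with a two-finger parallel gripper is mounted at the origin on a cart in front of the work surface, level with it; the furniture and walls round the work are solid. World frame = base frame: x ahead of the robot, y to its left, z up, the work surface at z = 0. Lengths are in mm, angles in rad, forces in N, time in s.
With the tool pointing down it reaches from about 350 to 925 mm from the base axis. Payload 6.4 kg.
Tool frame: the origin (TCP) lies at the very end of the fingers, on their centre line; the grasp point (between the pads) lies r.pinch_z behind it (r.pinch_z is the distance from the TCP to the grasp point, in mm); z points along the fingers, y is the line along which they close (so a half turn about z gives the same grasp; the last joint's range is limited). The gripper opens to 94 mm and grips with 3 to 60 N. Pads are 16 mm wide; open, the fingers measure 119 mm over their backs; the gripper's body (75 mm by 177 mm) begins 78 mm behind the grasp point.
Start: joints at [1.072, 0.245, 1.558, -0, 1.339, -0.174], TCP at [207.425, 616.027, 205.455] pointing down, gripper open.
Joint ranges: [-3.13, 3.13], [-1.02, 2.26], [0.13, 2.54], [-0.95, 4.09], [0.21, 2.88], [-2.74, 2.74]. Speed limits (rad/s): [2.57, 2.57, 3.14, 3.14, 3.14, 3.14].

## Interface

Orientations are given as a unit quaternion [w, x, y, z].
In Python, from station import r gives the robot as it stands. The module is installed in compiled form; this text tells all that it offers.
- The arm moves only by the tool carry_out, never from a script. Its argument "targets" is a list of rows, each an object of numbers: "tx", "ty", "tz": the shift along the tool's x, y, z in cm; "rx", "ry", "rz": the turn, a rotation vector about the tool's x, y, z in rad. A call has 1 to 10 rows; each row is the pose to reach, as a shift and turn from the pose commanded when the call began, along the tool's axes at that moment; what a row does not reach only later rows make up. A row lasts 1/10 s, in which the tool goes at most 50 mm and 8.59 degrees, less where a joint would pass 70% of its speed; a pose out of reach is approached as far as the arm can. A call with a gripper value outside its range is refused whole. "gripper" is the closure, from 0 (fully open) to 1 (shut), set as the call begins (left out, the last holds). The fingers move at their own pace and stop on an object; the grip force is fixed at half the most. Time passes only in rows, so rows that repeat a pose let the fingers close. It gives the time, the measured TCP pose, the force, the opening and the grip force at its end, in the units of the state.
- r.get_state(): the state, without advancing time (a new reading comes with each control period).
- r.capture(name): name is "scene" or "top" or "wrist"; returns (picture, depth): 384x512x3 uint8, red, green, blue; 384x512 float32, mm along the optical axis (not along the pixel's ray), 0 where there is no reading.
- r.camera_info(name): a dict with "intrinsics" (3x3 intrinsics, pixels), "k1" (the pictures are not rectified: a ray, as slopes to the right and down, at radius r is drawn at 1 + k1 r^2 times it, then the intrinsics apply), "T" (4x4, takes a point from camera to world coordinates). Camera axes: x right, y up, looking along -z (the intrinsics and any distortion apply to the point x, -y, -z); pixel columns grow to the right and rows downward; lengths in mm; the calibration is good to about 2 mm. A picture is of the moment at which its call begins: read the wrist's pose just before it. camera_info takes no time and is no camera call; for the wrist camera it gives the pose at the moment of the call.
- r.finish_job(): hands the job in; it is judged then, once.
The state is a dict: "time_s": time; "q": joint angles; "joint_velocities": joint speeds; "effort": joint torques, N m; "position": TCP position; "tool_rot": TCP orientation; "force": force on the tool from outside, world axes, zero at the start; "ft_torque": the same for the moment, N m; "width": opening from 0.0 (shut) to 1.0 (fully open); "finger_force": force on a finger pad.
Only numpy, scipy, OpenCV 4.12 (cv2) and the standard library are available. Lean on these libraries where they do the work, as an engineer would, in place of code of your own. Each camera call takes 0.05 s, during which the arm holds its last target. There are 200 camera calls.

## Task

Press the button on the fixture's gauge fully down and let it up again to zero it. Then close the gap between the wooden workpiece and the sloping steel abutment: lift shims one at a time from the rack and stand them upright, tab up and fully down on the base board, against the workpiece until the wedge, pushed down between the last shim and the abutment with its sloping side to the abutment, jams tight by feel at least 20 mm deep in the gap and short of the base board. Finish still gripping the wedge and pressing it tight, with the workpiece against its stop; leave unused shims in the rack and do not disturb the tape measure, spring clamp or pincers.

Things in the scene. Friction and masses are not known exactly. Their poses are not given: they have to be found in the camera images.
- fixture: fixed fixture: plywood base board 180 (x) x 200 (y) x 15 mm, origin at the centre of its underside, z up. On it, going along +y: grey gauge box with the button (y -97 to -50, top 51 mm above bench), spindle, aluminium stop bar (y -35 to -21, 40 mm high), workpiece, gap, abutment. The gap runs along x, centred on x = 0; its floor is the board's top
- zero_button (a joint): the gauge's spring push button: 0 released, 0.006 m fully down; fully down takes about 5 N straight down; it springs back
- zero_button_top (a point): centre of the top of the released button cap (26 mm across), pressed straight down
- workpiece: loose hardwood block on edge, 191 mm long (along fixture x), 48 mm thick (along fixture y), 62 mm high, 0.6 to 0.9 kg, on the base board within 1 mm of the stop bar. Origin: centre of its upright gap-side face, at about y = +27.5 mm in the fixture frame, 31 mm above the base board; its x axis points up, z to the stop (fixture -y)
- abutment: dark steel abutment fixed on the base board, axes parallel to the fixture's. Origin: middle of the foot of its working face, at the board's top. The face, 70 mm long (x), 60 mm high, leans back to +y 3 mm per 10 mm of height. Gap at the board = y of this origin minus y of the workpiece's, 15 to 28 mm, varies. Body 35 mm thick, foot 130 mm long, two bolts
- wedge: light wooden wedge 60 (x) x 68 mm high, 80 g. Origin: centre of the underside (14 mm wide, y -7 to 7); -y face upright, +y face slopes out 3 in 10 like the abutment's. Tab on top 24 (x) x 14 mm, centre y = +4, 68 to 104 mm above origin: grip across x. Starts upright in the rack. With enough shims (1 or 2) it jams 3 to 40 mm above the base board; with too few it drops loose onto it
- rack: fixed wooden rack 86 (x) x 144 (y) mm, 46 mm high, origin at the centre of its underside; holds the three shims in slots at y = +40, +18 and -4 mm and the wedge at y = -46 mm, all standing on its floor 10 mm above the bench with plates along x
- shim_1: one of three identical aluminium shims: plate 60 mm long (x) x 8 mm thick (y) x 66 mm high with an upright grip tab 24 (x) x 6 x 34 mm on the middle of its top edge, 100 mm in all, 70 g. Origin: centre of the underside, z up. Starts upright in the rack, underside 10 mm above the bench; grip the tab across its 24 mm (along x)
- shim_2: one of three identical aluminium shims: plate 60 mm long (x) x 8 mm thick (y) x 66 mm high with an upright grip tab 24 (x) x 6 x 34 mm on the middle of its top edge, 100 mm in all, 70 g. Origin: centre of the underside, z up. Starts upright in the rack, underside 10 mm above the bench; grip the tab across its 24 mm (along x)
- shim_3: one of three identical aluminium shims: plate 60 mm long (x) x 8 mm thick (y) x 66 mm high with an upright grip tab 24 (x) x 6 x 34 mm on the middle of its top edge, 100 mm in all, 70 g. Origin: centre of the underside, z up. Starts upright in the rack, underside 10 mm above the bench; grip the tab across its 24 mm (along x)
- tape_measure: tape measure, 36x165x69 mm, bystander, to be left alone
- spring_clamp: spring clamp with orange tips, 77x167x22 mm, lying, bystander, to be left alone
- pincers: red-handled pincers, 59x163x15 mm, lying, bystander, to be left alone
Not all that is in view belongs to the job. What is shaped like the workpiece but purple is not meant.

How it is judged:
By the outcome, as a careful person would: the job done as asked, in the order asked, and still so for the second after the job is handed in, while the arm keeps its last pose, push and grip.
It also fails if it takes over 72 s, if anything falls off the work surface, if the arm or the gripper's body presses on something with over 40 N, if the wrist force passes 120 N, or if a joint passes its speed limit or range.

## Working session

There is one attempt and no reset: what is moved stays moved. The work goes in short steps, Python scripts to look and compute and a tool call to move; the robot and the scene stay as the last step left them, time stands still between calls to the robot, and variables do not carry over. Pictures are saved under pics/ and viewed, at most 10 in all, crops included, and the job is handed in when it is done.

Besides the shell and the picture viewer there is one more tool, called after ">>>" by a JSON object that holds its "api" and its "payload". carry_out: Moves the arm, as the interface text tells. Its arguments: {"type":"object","properties":{"targets":{"type":"array"},"gripper":{"type":"number"}},"required":["targets"]}

```bash
mkdir -p pics; cat > h.py <<'E'
import numpy as np,cv2
from station import r
def cap(n):
    ci=r.camera_info(n); im,d=r.capture(n); return im,d,ci
def pts(d,ci):
    K=np.array(ci["intrinsics"]);T=np.array(ci["T"]);h,w=d.shape
    u,v=np.meshgrid(np.arange(w),np.arange(h))
    p=cv2.undistortPoints(np.stack([u,v],-1).reshape(-1,1,2).astype(np.float64),K,np.array([ci["k1"],0,0,0.])).reshape(h,w,2)
    c=np.stack([p[...,0]*d,-p[...,1]*d,-d],-1)
    P=c@T[:3,:3].T+T[:3,3]; P[d<=0]=np.nan
    return P
E
python3 - <<'E'
from h import *
s=r.get_state();print(s,r.pinch_z)
for n in("scene","top"):
    im,d,ci=cap(n);np.savez(n+".npz",im=im,d=d,P=pts(d,ci));cv2.imwrite(f"pics/{n}.png",im[...,::-1]);print(n,np.array(ci["T"]).round(2).tolist(),ci["k1"])
E
```

```text
{'time_s': 0.0, 'q': array([ 1.07194103e+00,  2.45802330e-01,  1.55899710e+00, -1.12715832e-05,
        1.33870135e+00, -1.74134329e-01]), 'joint_velocities': array([ 0.00071661,  0.00099498, -0.0004026 , -0.00022752,  0.00116255,
       -0.00029225]), 'effort': array([-1.85871912e-03, -4.15839064e+01, -3.14598405e+01,  6.83565647e-02,
        3.33921856e-02, -1.52243820e-04]), 'position': array([207.10647708, 615.49078537, 204.36197042]), 'tool_rot': array([-3.09837854e-04,  1.61646736e-01,  9.86848227e-01, -9.02369733e-04]), 'force': array([-0.75501837, -1.17915316, -0.03410774]), 'ft_torque': array([ 0.04894975,  0.03436486, -0.01130395]), 'finger_force': 0.0, 'width': 1.001232551302388} 18.8
scene [[-0.86, -0.45, 0.23, 805.15], [0.51, -0.76, 0.41, 663.0], [-0.01, 0.47, 0.88, 1113.33], [0.0, 0.0, 0.0, 1.0]] 0.024048640186296523
top [[-0.03, 0.98, -0.17, 313.1], [-1.0, -0.02, 0.02, 208.66], [0.02, 0.17, 0.99, 1401.32], [0.0, 0.0, 0.0, 1.0]] -0.1628802041648206
```

View pics/top.png

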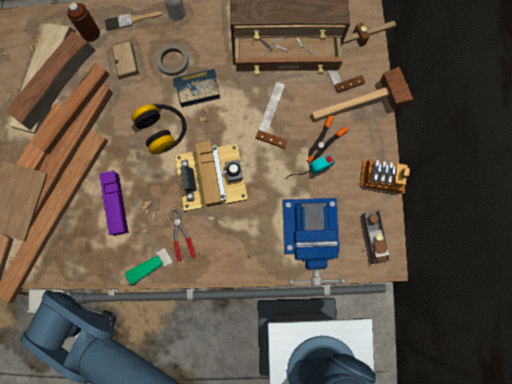

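View pics/scene.png

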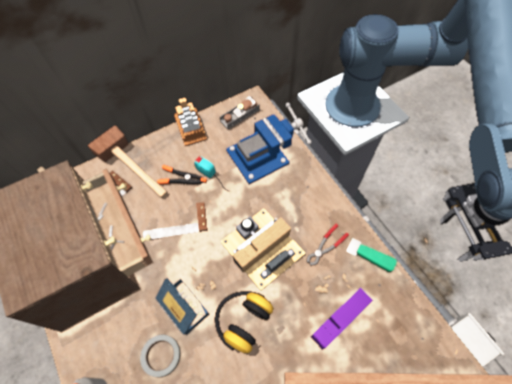

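The top view shows the fixture at (212,175), with the gauge button at (233,170), the workpiece at (208,172) and the abutment at (188,180). The rack with its tabs is at (385,175). Possible mix-ups are the purple block at (113,203), the blue vise at (311,230) and the plane at (375,237); none of these is wanted. I'll crop both targets and measure.

```bash
python3 - <<'E'
from h import *
f=np.load("top.npz");im,P=f["im"],f["P"]
a=im[135:220,165:260];b=im[145:205,350:420]
A=cv2.resize(a,(640,573),interpolation=cv2.INTER_CUBIC)[:, :400+240]
k=4.6
A=cv2.resize(a,None,fx=k,fy=k,interpolation=2);B=cv2.resize(b,None,fx=k,fy=k,interpolation=2)
c=np.zeros((max(A.shape[0],B.shape[0]),A.shape[1]+B.shape[1],3),np.uint8);c[:A.shape[0],:A.shape[1]]=A;c[:B.shape[0],A.shape[1]:]=B
cv2.imwrite("pics/crop.png",c[...,::-1])
Z=P[...,2]
def rect(mask,name):
    n,l,st,_=cv2.connectedComponentsWithStats(mask.astype(np.uint8));i=1+st[1:,4].argmax()
    Q=P[l==i][:,:2].astype(np.float32);print(name,st[i],cv2.minAreaRect(Q),np.nanmean(P[l==i],0).round(1))
def win(u0,u1,v0,v1):
    m=np.zeros(Z.shape,bool);m[v0:v1,u0:u1]=1;return m
F=win(165,260,135,220)
print("bench z",np.nanmedian(Z[win(260,290,150,200)]),np.nanmedian(Z[win(330,355,180,200)]))
rect(F&(Z>8),"fixture");rect(F&(Z>68)&(Z<95),"work");
rect(win(222,250,150,190)&(Z>43),"gauge")
rect(win(222,250,150,190)&(Z>56),"button")
rect(win(170,198,150,205)&(Z>40),"abut")
R=win(350,420,145,205)
rect(R&(Z>30),"rack")
m=R&(Z>95)
n,l,st,_=cv2.connectedComponentsWithStats(m.astype(np.uint8))
for i in range(1,n):print(st[i],np.median(P[l==i],0).round(1))
E
```

```text
bench z 1.7744592557304486 0.23420219375395845
fixture [ 175  140   73   71 3759] ((612.023193359375, 325.570556640625), (214.31573486328125, 199.50811767578125), 8.796051979064941) [595.4 321.7  42.5]
work [195 140  26  65 936] ((601.94482421875, 328.280517578125), (192.96438598632812, 48.86172866821289), 9.421100616455078) [595.5 327.7  77.2]
gauge [222 160  21  21 304] ((608.9124145507812, 256.9721374511719), (60.43743896484375, 58.69546890258789), 8.618124961853027) [607.3 251.7  58.5]
button [227 162  14  14 147] ((610.2752075195312, 251.6111297607422), (41.517704010009766, 38.3303337097168), 6.934937477111816) [608.7 251.1  67.4]
abut [180 165  14  26 230] ((587.5003051757812, 392.2638854980469), (70.94576263427734, 25.17976188659668), 9.17459774017334) [585.9 391.4  65.9]
rack [366 159  43  32 970] ((585.4640502929688, -224.0017852783203), (126.1526870727539, 84.4528579711914), 78.75506591796875) [ 580.7 -213.3   65.6]
[377 163   5   9  29] [ 595.4 -180.1  108.8]
[384 164   4   9  27] [ 591.8 -200.3  108.5]
[391 166   5   8  27] [ 585.9 -221.7  109.7]
[402 168   7   9  48] [ 578.3 -258.4  112.8]
```

View pics/crop.png

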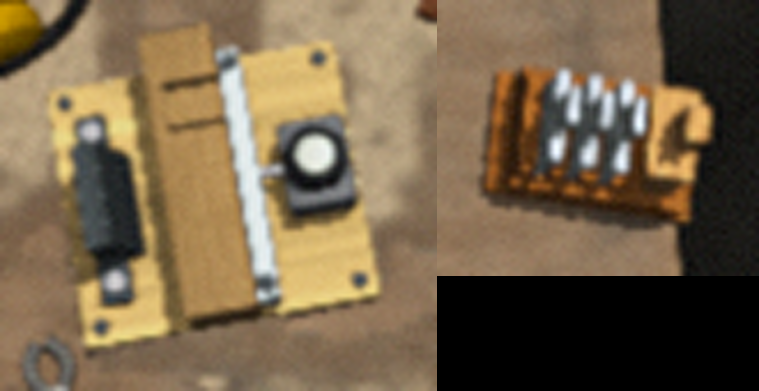

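```bash
cat >> h.py <<'E'
from scipy.spatial.transform import Rotation as Ro
def plan(x,y,z,deg):
    "tool shift (cm) and turn from the measured pose to TCP x,y,z pointing down, finger line at deg"
    s=r.get_state();p=np.array(s["position"]);w,a,b,c=s["tool_rot"];R=Ro.from_quat([a,b,c,w])
    t=np.radians(deg);C,S=np.cos(t),np.sin(t)
    Rt=Ro.from_matrix(np.array([[-S,C,0],[C,S,0],[0,0,-1.]]))
    print("t",s["time_s"],"shift",(R.inv().apply(np.array([x,y,z])-p)/10).round(2),"turn",(R.inv()*Rt).as_rotvec().round(4),"p",p.round(1),"f",np.round(s["force"],1))
E
python3 -c "
from h import *
plan(600,290,330,9.1)
print(np.array(r.camera_info('wrist')['T']).round(2))"
```

```text
t 0.1 shift [-47.61 -18.33 -12.53] turn [-1.7000e-03  7.0000e-04  1.0871e+00] p [207.2 615.5 204.5] f [-0.2  0.7  0. ]
[[ 3.2000e-01 -9.1000e-01 -2.6000e-01  1.3165e+02]
 [ 9.5000e-01  3.0000e-01  9.0000e-02  6.4022e+02]
 [-0.0000e+00 -2.8000e-01  9.6000e-01  3.8422e+02]
 [ 0.0000e+00  0.0000e+00  0.0000e+00  1.0000e+00]]
```

>>> {"api": "carry_out", "payload": {"targets": [{"tx":-4.8,"ty":-1.8,"tz":-4,"rz":0.11},{"tx":-9.5,"ty":-3.7,"tz":-8,"rz":0.22},{"tx":-14,"ty":-5.5,"tz":-12.5,"rz":0.34},{"tx":-19,"ty":-7.3,"tz":-12.5,"rz":0.45},{"tx":-24,"ty":-9.2,"tz":-12.5,"rz":0.57},{"tx":-29,"ty":-11,"tz":-12.5,"rz":0.7},{"tx":-34,"ty":-13,"tz":-12.5,"rz":0.83},{"tx":-39,"ty":-15,"tz":-12.5,"rz":0.96},{"tx":-44,"ty":-17,"tz":-12.5,"rz":1.087},{"tx":-47.6,"ty":-18.3,"tz":-12.5,"rz":1.087}], "gripper": 1}}

```text
invalid input
```

>>> {"api": "carry_out", "payload": {"targets": [{},{}]}}

```text
invalid input
```

```bash
python3 - <<'E'
from h import *
plan(600,290,330,9.1)
im,d,ci=cap("wrist");P=pts(d,ci);np.savez("w1.npz",im=im,P=P,d=d);cv2.imwrite("pics/w1.png",im[...,::-1])
plan(600,290,330,9.1)
E
```

```text
t 0.1 shift [-47.61 -18.33 -12.53] turn [-1.7000e-03  7.0000e-04  1.0871e+00] p [207.2 615.5 204.5] f [-0.2  0.7  0. ]
t 0.15 shift [-47.61 -18.34 -12.52] turn [-1.4000e-03  5.0000e-04  1.0872e+00] p [207.2 615.6 204.6] f [-0.1  0.3  0.2]
```

View pics/w1.png

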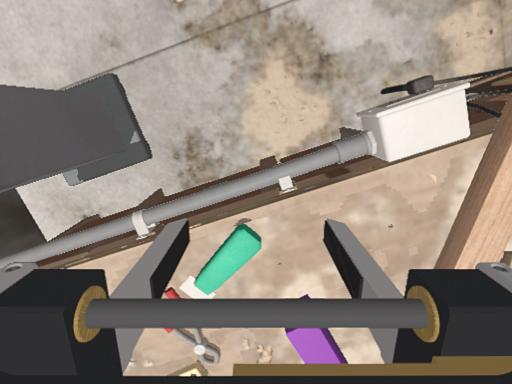

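The move was refused, because rows need all six numbers. The picture is from the start pose: it shows the bench edge, the purple block at (315,330) and the pincers at (200,345).

>>> {"api": "carry_out", "payload": {"targets": [{"tx":-4.8,"ty":-1.8,"tz":-4,"rx":0,"ry":0,"rz":0.11},{"tx":-9.5,"ty":-3.7,"tz":-8,"rx":0,"ry":0,"rz":0.22},{"tx":-14,"ty":-5.5,"tz":-12.5,"rx":0,"ry":0,"rz":0.34},{"tx":-19,"ty":-7.3,"tz":-12.5,"rx":0,"ry":0,"rz":0.45},{"tx":-24,"ty":-9.2,"tz":-12.5,"rx":0,"ry":0,"rz":0.57},{"tx":-29,"ty":-11,"tz":-12.5,"rx":0,"ry":0,"rz":0.7},{"tx":-34,"ty":-13,"tz":-12.5,"rx":0,"ry":0,"rz":0.83},{"tx":-39,"ty":-15,"tz":-12.5,"rx":0,"ry":0,"rz":0.96},{"tx":-44,"ty":-17,"tz":-12.5,"rx":0,"ry":0,"rz":1.087},{"tx":-47.6,"ty":-18.3,"tz":-12.5,"rx":0,"ry":0,"rz":1.087}], "gripper": 1}}

```text
time_s: 1.15
position: [564.9, 319.1, 330.0]
tool_rot: [-0.0, 0.65, 0.76, -0.0]
force: [0.7, 1.5, 0.4]
width: 0.184
finger_force: 0.0
```

>>> {"api": "carry_out", "payload": {"targets": [{"tx":0,"ty":0,"tz":0,"rx":0,"ry":0,"rz":0},{"tx":0,"ty":0,"tz":0,"rx":0,"ry":0,"rz":0}]}}

```text
time_s: 1.35
position: [564.1, 319.9, 329.5]
tool_rot: [-0.0, 0.649, 0.76, -0.0]
force: [-0.7, 1.0, -0.1]
width: 0.022
finger_force: 0.0
```

```bash
python3 - <<'E'
from h import *
plan(600,290,330,9.1)
im,d,ci=cap("wrist");P=pts(d,ci);np.savez("w1.npz",im=im,P=P,d=d);cv2.imwrite("pics/w1.png",im[...,::-1])
plan(600,290,330,9.1)
E
```

```text
t 1.35 shift [-3.52  3.08 -0.05] turn [-0.0014 -0.0001 -0.0017] p [564.1 319.9 329.5] f [-0.7  1.  -0.1]
t 1.4 shift [-3.63  3.13 -0.03] turn [-0.001  -0.0002  0.0002] p [563.3 320.9 329.8] f [-1.2  0.   0.5]
```

View pics/w1.png

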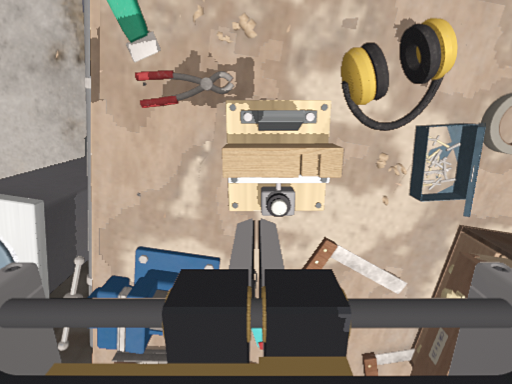

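The wrist view shows the whole fixture: abutment (278,118), workpiece (282,160), stop bar (280,182) and button (279,206). I'll measure it now.

```bash
python3 - <<'E'
from h import *
f=np.load("w1.npz");im,P,d=f["im"],f["P"],f["d"];Z=P[...,2]
def win(u0,u1,v0,v1):
    m=np.zeros(Z.shape,bool);m[v0:v1,u0:u1]=1;return m
def comp(m,name):
    n,l,st,_=cv2.connectedComponentsWithStats(m.astype(np.uint8));i=1+st[1:,4].argmax()
    Q=P[l==i];b=cv2.minAreaRect(Q[:,:2].astype(np.float32));print(name,st[i],[np.round(k,1) for k in b],"z",np.median(Q[:,2]).round(1));return Q
comp(win(200,350,95,220)&(Z>8),"fix")
q=comp(win(200,360,135,182)&(Z>70),"work")
ab=comp(win(230,325,95,135)&(Z>66),"abuttop")
comp(win(255,310,183,220)&(Z>45),"gauge")
b=comp(win(255,310,183,220)&(Z>54),"button")
print("col278 z:",[(v,P[v,278].round(1).tolist()) for v in range(100,218,2)])
g=cv2.cvtColor(im,cv2.COLOR_RGB2HSV)
m=win(262,296,190,220)&(g[...,2]>190)&(g[...,1]<50);print("cap centroid px",np.argwhere(m).mean(0)[::-1],m.sum(),np.nanmedian(P[m],0))
E
```

```text
fix [  222   100   123   117 11979] [array([607. , 323.6]), array([190.7, 198.8]), np.float64(9.2)] z 47.7
work [ 222  147  123   31 3252] [array([606.4, 327.2]), array([190.7,  48.2]), np.float64(9.2)] z 77.8
abuttop [259 110  46  14 614] [array([592.4, 395.4]), array([68.6, 19.4]), np.float64(9.1)] z 73.7
gauge [261 183  35  34 906] [array([614.5, 257.3]), array([60. , 58.1]), np.float64(9.1)] z 58.1
button [267 193  24  24 465] [array([614.9, 251.4]), array([39.2, 40.2]), np.float64(9.8)] z 64.4
col278 z: [(100, [586.6, 420.7, 16.6]), (102, [587.4, 417.6, 14.6]), (104, [587.9, 414.4, 15.1]), (106, [588.5, 411.2, 15.2]), (108, [589.0, 408.0, 16.0]), (110, [585.4, 404.1, 71.9]), (112, [585.9, 401.2, 72.4]), (114, [586.4, 398.3, 72.8]), (116, [586.9, 395.5, 73.6]), (118, [587.4, 392.6, 74.2]), (120, [587.8, 389.7, 74.9]), (122, [588.7, 386.7, 71.0]), (124, [590.1, 383.4, 60.2]), (126, [591.7, 379.8, 47.8]), (128, [593.4, 376.1, 34.9]), (130, [595.1, 372.1, 21.4]), (132, [596.2, 368.5, 16.6]), (134, [597.0, 365.0, 14.6]), (136, [597.5, 361.7, 15.4]), (138, [598.1, 358.3, 15.7]), (140,
[... 514 characters left out ...]
), (176, [603.2, 304.4, 77.4]), (178, [606.4, 296.2, 55.1]), (180, [607.1, 292.5, 54.0]), (182, [607.4, 289.8, 56.8]), (184, [609.1, 284.3, 48.5]), (186, [609.8, 280.6, 47.7]), (188, [610.5, 276.9, 47.0]), (190, [611.2, 273.3, 47.0]), (192, [611.3, 270.9, 51.3]), (194, [610.6, 270.5, 61.9]), (196, [611.1, 267.3, 62.9]), (198, [611.6, 264.0, 63.7]), (200, [611.6, 262.1, 68.7]), (202, [611.6, 259.9, 72.7]), (204, [612.2, 256.7, 73.4]), (206, [612.8, 253.2, 73.4]), (208, [613.3, 250.1, 74.2]), (210, [613.9, 246.8, 74.7]), (212, [614.8, 242.6, 72.8]), (214, [615.5, 239.0, 72.7]), (216, [617.6, 231.7, 62.5])]
cap centroid px [280.89705882 210.23529412] 340 [619.78627821 245.12483612  58.16722759]
```

```bash
python3 - <<'E'
from h import *
im,d,ci=cap("wrist");P=pts(d,ci)
for nm,P in(("old",np.load("w1.npz")["P"]),("new",P),("top",np.load("top.npz")["P"])):
    Z=P[...,2]
    def near(x,y,rad): return np.hypot(P[...,0]-x,P[...,1]-y)<rad
    B=near(613,250,25)&(Z>69);Q=P[B];c,rad=cv2.minEnclosingCircle(Q[:,:2].astype(np.float32));print(nm,"cap",np.round(c,1),round(rad,1),np.median(Q,0).round(1))
    # fixture-frame profile along y, |x|<25
    t=np.radians(9.2);ex=np.array([np.cos(t),np.sin(t)]);ey=np.array([-ex[1],ex[0]])
    W=near(604,328,110)&(Z>72)&(Z<83)
    n,l,st,_=cv2.connectedComponentsWithStats(W.astype(np.uint8));i=1+st[1:,4].argmax();b=cv2.minAreaRect(P[l==i][:,:2].astype(np.float32));o=np.array(b[0]);print(" work",np.round(o,1),b[1])
    y=(P[...,:2]-o)@ey-24;x=(P[...,:2]-o)@ex
    S=(abs(x)<28)&(y>5)&(y<55)&(Z>25)&(Z<68);A=np.c_[Z[S],np.ones(S.sum())]
    k=np.linalg.lstsq(A,y[S],rcond=None)[0];print(" face fit slope",k[0].round(3),"gap at z15",(k[0]*15+k[1]).round(1), "fixed slope",(np.median(y[S]-.3*(Z[S]-15))).round(1),S.sum())
    S=(abs(x)<60)&(abs(y)<5)&(Z>25)&(Z<65);print(" work face y",np.median(y[S]).round(1) if S.any() else None)
    S=(abs(x)<50)&(y>15)&(y<70)&(Z>66);b=cv2.minAreaRect(P[S][:,:2].astype(np.float32));print(" abut top x",x[S].min(),x[S].max(),"y",y[S].min(),y[S].max())
plan(612.5,251,95,9.2)
E
```

```text
old cap [615.4 251.1] 12.6 [614.9 251.5  73.3]
 work [606.4 327.2] (190.6554718017578, 48.15877151489258)
 face fit slope 0.3 gap at z15 20.5 fixed slope 20.5 241
 work face y -0.3
 abut top x -37.2039771365918 31.413146558243298 y 35.79540486163565 55.31779492860923
new cap [615.5 250.8] 12.8 [615.1 251.4  73.5]
 work [606.7 326.7] (190.7673797607422, 48.53059768676758)
 face fit slope 0.303 gap at z15 20.9 fixed slope 21.0 223
 work face y 0.2
 abut top x -38.01787551515461 30.4308372068277 y 35.949629010720244 55.426368671596535
top cap [607.8 255.4] 16.4 [609.4 251.2  73. ]
 work [601.9 328.3] (192.96438598632812, 48.86172866821289)
 face fit slope 0.312 gap at z15 21.3 fixed slope 21.6 94
 work face y None
 abut top x -39.417751409285025 31.44126163321126 y 33.47231860805953 54.06987454029067
t 1.45 shift [-7.75  3.78 23.5 ] turn [-0.0006 -0.0002 -0.0005] p [562.9 321.5 330. ] f [ 0.1 -0.   0.4]
```

>>> {"api": "carry_out", "payload": {"targets": [{"tx":-3.8,"ty":1.9,"tz":0,"rx":0,"ry":0,"rz":0},{"tx":-7.7,"ty":3.8,"tz":3,"rx":0,"ry":0,"rz":0},{"tx":-7.7,"ty":3.8,"tz":7.5,"rx":0,"ry":0,"rz":0},{"tx":-7.7,"ty":3.8,"tz":12,"rx":0,"ry":0,"rz":0},{"tx":-7.7,"ty":3.8,"tz":16.5,"rx":0,"ry":0,"rz":0},{"tx":-7.7,"ty":3.8,"tz":20.5,"rx":0,"ry":0,"rz":0},{"tx":-7.7,"ty":3.8,"tz":23.5,"rx":0,"ry":0,"rz":0},{"tx":-7.7,"ty":3.8,"tz":24.5,"rx":0,"ry":0,"rz":0},{"tx":-7.7,"ty":3.8,"tz":24.5,"rx":0,"ry":0,"rz":0},{"tx":-7.7,"ty":3.8,"tz":24.5,"rx":0,"ry":0,"rz":0}]}}

```text
time_s: 2.45
position: [614.4, 251.8, 87.4]
tool_rot: [0.001, 0.648, 0.761, 0.001]
force: [0.5, -0.1, 0.4]
width: 0.006
finger_force: 0.0
```

>>> {"api": "carry_out", "payload": {"targets": [{"tx":0,"ty":0,"tz":0.7,"rx":0,"ry":0,"rz":0},{"tx":0,"ty":0,"tz":1.4,"rx":0,"ry":0,"rz":0},{"tx":0,"ty":0,"tz":1.7,"rx":0,"ry":0,"rz":0},{"tx":0,"ty":0,"tz":1.9,"rx":0,"ry":0,"rz":0},{"tx":0,"ty":0,"tz":1.9,"rx":0,"ry":0,"rz":0}]}}

```text
time_s: 2.95
position: [614.3, 251.0, 67.4]
tool_rot: [0.0, 0.649, 0.761, 0.001]
force: [-0.3, 0.9, 5.4]
width: 0.005
finger_force: 2.4
```

>>> {"api": "carry_out", "payload": {"targets": [{"tx":0,"ty":0,"tz":0.15,"rx":0,"ry":0,"rz":0},{"tx":0,"ty":0,"tz":0.3,"rx":0,"ry":0,"rz":0},{"tx":0,"ty":0,"tz":0.3,"rx":0,"ry":0,"rz":0}]}}

```text
time_s: 3.25
position: [614.4, 251.0, 67.0]
tool_rot: [0.0, 0.649, 0.761, 0.0]
force: [-5.7, -1.3, 17.0]
width: 0.004
finger_force: 8.7
```

>>> {"api": "carry_out", "payload": {"targets": [{"tx":0,"ty":0,"tz":-1.0,"rx":0,"ry":0,"rz":0},{"tx":0,"ty":0,"tz":-3,"rx":0,"ry":0,"rz":0},{"tx":0,"ty":0,"tz":-7,"rx":0,"ry":0,"rz":0},{"tx":0,"ty":0,"tz":-11.5,"rx":0,"ry":0,"rz":0},{"tx":0,"ty":0,"tz":-16,"rx":0,"ry":0,"rz":0},{"tx":0,"ty":0,"tz":-20,"rx":0,"ry":0,"rz":0}]}}

```text
time_s: 3.85
position: [613.1, 250.6, 265.2]
tool_rot: [0.0, 0.649, 0.761, -0.0]
force: [0.1, 0.0, 0.2]
width: 0.004
finger_force: 0.0
```

```bash
python3 -c "
from h import *
plan(575,-275,300,-12)"
```

```text
t 3.85 shift [-51.29 -12.08  -3.47] turn [-0.000e+00  2.000e-04  3.684e-01] p [613.1 250.6 265.2] f [0.1 0.  0.2]
```

>>> {"api": "carry_out", "payload": {"targets": [{"tx":-4.8,"ty":-1.2,"tz":-0.5,"rx":0,"ry":0,"rz":0.04},{"tx":-9.6,"ty":-2.4,"tz":-1,"rx":0,"ry":0,"rz":0.08},{"tx":-14.4,"ty":-3.6,"tz":-1.5,"rx":0,"ry":0,"rz":0.12},{"tx":-19.2,"ty":-4.8,"tz":-2,"rx":0,"ry":0,"rz":0.16},{"tx":-24,"ty":-6,"tz":-2.5,"rx":0,"ry":0,"rz":0.2},{"tx":-28.8,"ty":-7.2,"tz":-3,"rx":0,"ry":0,"rz":0.24},{"tx":-33.6,"ty":-8.4,"tz":-3.5,"rx":0,"ry":0,"rz":0.28},{"tx":-38.4,"ty":-9.6,"tz":-3.5,"rx":0,"ry":0,"rz":0.32},{"tx":-43.2,"ty":-10.8,"tz":-3.5,"rx":0,"ry":0,"rz":0.36},{"tx":-47,"ty":-11.5,"tz":-3.5,"rx":0,"ry":0,"rz":0.37}], "gripper": 0.3}}

```text
time_s: 4.85
position: [573.1, -234.1, 297.8]
tool_rot: [-0.0, 0.778, 0.628, -0.0]
force: [0.4, 0.2, 0.2]
width: 0.702
finger_force: 0.0
```

>>> {"api": "carry_out", "payload": {"targets": [{"tx":-4,"ty":0,"tz":0,"rx":0,"ry":0,"rz":0},{"tx":-4,"ty":0,"tz":0,"rx":0,"ry":0,"rz":0},{"tx":-4,"ty":0,"tz":0,"rx":0,"ry":0,"rz":0}]}}

```text
time_s: 5.15
position: [565.3, -271.0, 297.5]
tool_rot: [-0.001, 0.778, 0.628, -0.0]
force: [-0.6, 0.3, 0.2]
width: 0.7
finger_force: 0.0
```

```bash
python3 - <<'E'
from h import *
im,d,ci=cap("wrist");P=pts(d,ci);np.savez("w2.npz",im=im,P=P,d=d);cv2.imwrite("pics/w2.png",im[...,::-1])
Z=P[...,2];s=r.get_state();print(s["position"],s["tool_rot"],s["time_s"])
m=(np.hypot(P[...,0]-586,P[...,1]+220)<80)&(Z>98)&(Z<130)
n,l,st,_=cv2.connectedComponentsWithStats(m.astype(np.uint8))
for i in range(1,n):
    if st[i,4]>20:
        Q=P[l==i];b=cv2.minAreaRect(Q[:,:2].astype(np.float32));print(st[i],[np.round(k,1) for k in b],np.median(Q,0).round(1))
m=(np.hypot(P[...,0]-586,P[...,1]+220)<110)&(Z>30)
print(cv2.minAreaRect(P[m][:,:2].astype(np.float32)))
E
```

```text
[ 565.70165857 -270.12632473  297.75888636] [-6.40171171e-04  7.77666403e-01  6.28676829e-01 -1.20882364e-05] 5.2
[257  96  19   6 105] [array([ 599.1, -181.8]), array([ 6. , 22.7]), np.float64(78.9)] [ 599.9 -182.   110.3]
[258 114  18   6  89] [array([ 595.3, -203.4]), array([ 5.8, 22.2]), np.float64(83.3)] [ 595.6 -203.3  110.4]
[258 131  19   6 103] [array([ 591.7, -224.9]), array([ 5.9, 23.6]), np.float64(78.5)] [ 592.6 -224.8  110.3]
[259 156  18  13 219] [array([ 584.8, -261.9]), array([13.7, 23. ]), np.float64(78.0)] [ 585.  -261.1  114.3]
((566.4620361328125, -222.4376220703125), (125.3890380859375, 181.6051788330078), 80.25151824951172)
```

View pics/w2.png

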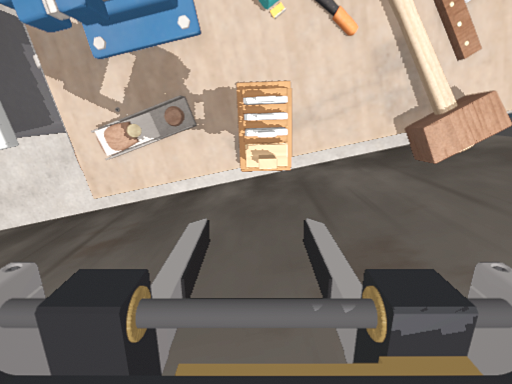

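The wrist view shows three bright shim tabs at (266,99), (266,117) and (267,134), with the wooden wedge behind them at (268,162). The wedge tab spacing matches an unflipped wedge.

```bash
python3 -c "
from h import *
plan(599.3,-182,80,-10.7)"
```

```text
t 5.2 shift [ 9.3   1.46 21.78] turn [-0.001  -0.0008 -0.0243] p [ 565.7 -270.1  297.8] f [ 0.1 -0.   0.5]
```

>>> {"api": "carry_out", "payload": {"targets": [{"tx":4,"ty":0.7,"tz":2,"rx":0,"ry":0,"rz":-0.024},{"tx":8,"ty":1.4,"tz":5,"rx":0,"ry":0,"rz":-0.024},{"tx":9.3,"ty":1.5,"tz":9,"rx":0,"ry":0,"rz":-0.024},{"tx":9.3,"ty":1.5,"tz":13,"rx":0,"ry":0,"rz":-0.024},{"tx":9.3,"ty":1.5,"tz":15,"rx":0,"ry":0,"rz":-0.024},{"tx":9.3,"ty":1.5,"tz":16,"rx":0,"ry":0,"rz":-0.024},{"tx":9.3,"ty":1.5,"tz":16,"rx":0,"ry":0,"rz":-0.024}]}}

```text
time_s: 5.9
position: [599.5, -181.4, 137.1]
tool_rot: [-0.001, 0.77, 0.639, -0.0]
force: [0.3, 0.2, 0.7]
width: 0.704
finger_force: 0.0
```

```bash
python3 -c "
from h import *
plan(599.3,-182,80,-10.7)
im,d,ci=cap('wrist');cv2.imwrite('pics/w3.png',im[...,::-1])
P=pts(d,ci);Z=P[...,2]
m=(np.hypot(P[...,0]-597,P[...,1]+185)<50)&(Z>98)&(Z<116)
n,l,st,_=cv2.connectedComponentsWithStats(m.astype(np.uint8))
for i in range(1,n):
    if st[i,4]>20:
        Q=P[l==i];b=cv2.minAreaRect(Q[:,:2].astype(np.float32));print(st[i],[np.round(k,1) for k in b],np.median(Q,0).round(1))
"
```

```text
t 5.9 shift [-0.07  0.01  5.71] turn [-0.0024 -0.0008  0.0012] p [ 599.5 -181.4  137.1] f [0.3 0.2 0.7]
[239 207  30  12 350] [array([ 599.1, -181.3]), array([ 6. , 23.7]), np.float64(79.7)] [ 599.3 -180.1  109.8]
[239 231  30  13 363] [array([ 595.1, -202.9]), array([ 6.4, 24. ]), np.float64(78.4)] [ 595.3 -201.6  109.6]
[240 254  29  14 376] [array([ 591.3, -224.7]), array([ 6.9, 23.9]), np.float64(79.7)] [ 591.7 -223.3  109.5]
```

View pics/w3.png

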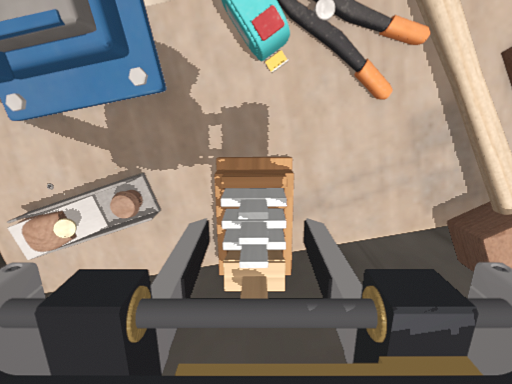

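The close view shows the first tab at (254,212), centred between the fingers at (205,228) and (310,228). I'll descend and grip.

>>> {"api": "carry_out", "payload": {"targets": [{"tx":0,"ty":0,"tz":2,"rx":0,"ry":0,"rz":0},{"tx":0,"ty":0,"tz":4,"rx":0,"ry":0,"rz":0},{"tx":0,"ty":0,"tz":5.6,"rx":0,"ry":0,"rz":0},{"tx":0,"ty":0,"tz":5.6,"rx":0,"ry":0,"rz":0},{"tx":0,"ty":0,"tz":5.6,"rx":0,"ry":0,"rz":0}]}}

```text
time_s: 6.45
position: [600.6, -183.1, 83.2]
tool_rot: [0.001, 0.77, 0.638, 0.0]
force: [0.1, -0.0, 0.6]
width: 0.703
finger_force: 0.0
```

>>> {"api": "carry_out", "payload": {"targets": [{"tx":0,"ty":0,"tz":0,"rx":0,"ry":0,"rz":0},{"tx":0,"ty":0,"tz":0,"rx":0,"ry":0,"rz":0},{"tx":0,"ty":0,"tz":0,"rx":0,"ry":0,"rz":0},{"tx":0,"ty":0,"tz":0,"rx":0,"ry":0,"rz":0},{"tx":0,"ty":0,"tz":0,"rx":0,"ry":0,"rz":0},{"tx":0,"ty":0,"tz":0,"rx":0,"ry":0,"rz":0}], "gripper": 1}}

```text
time_s: 7.05
position: [599.4, -182.7, 82.1]
tool_rot: [-0.001, 0.77, 0.638, -0.001]
force: [-1.5, -0.5, -0.1]
width: 0.247
finger_force: 30.0
```

>>> {"api": "carry_out", "payload": {"targets": [{"tx":0,"ty":0,"tz":-2,"rx":0,"ry":0,"rz":0},{"tx":0,"ty":0,"tz":-5,"rx":0,"ry":0,"rz":0},{"tx":0,"ty":0,"tz":-9,"rx":0,"ry":0,"rz":0},{"tx":0,"ty":0,"tz":-13,"rx":0,"ry":0,"rz":0},{"tx":0,"ty":0,"tz":-15,"rx":0,"ry":0,"rz":0}]}}

```text
time_s: 7.55
position: [601.4, -183.5, 236.6]
tool_rot: [0.003, 0.77, 0.638, 0.001]
force: [0.0, 0.1, -0.5]
width: 0.251
finger_force: 30.0
```

```bash
python3 -c "
from h import *
plan(598,359,190,9.2)
print(r.get_state()['width'],r.get_state()['finger_force'])"
```

```text
t 7.55 shift [ 53.25 -10.44   4.52] turn [ 0.0052  0.0025 -0.3475] p [ 601.4 -183.5  236.6] f [ 0.   0.1 -0.5]
0.25084218294823324 29.95028704404831
```

>>> {"api": "carry_out", "payload": {"targets": [{"tx":4.7,"ty":-0.9,"tz":-0.5,"rx":0,"ry":0,"rz":-0.03},{"tx":9.4,"ty":-1.8,"tz":-0.5,"rx":0,"ry":0,"rz":-0.06},{"tx":14.1,"ty":-2.8,"tz":-0.5,"rx":0,"ry":0,"rz":-0.1},{"tx":18.8,"ty":-3.7,"tz":-0.5,"rx":0,"ry":0,"rz":-0.14},{"tx":23.5,"ty":-4.6,"tz":-0.5,"rx":0,"ry":0,"rz":-0.18},{"tx":28.2,"ty":-5.5,"tz":-0.5,"rx":0,"ry":0,"rz":-0.22},{"tx":32.9,"ty":-6.5,"tz":0,"rx":0,"ry":0,"rz":-0.26},{"tx":37.6,"ty":-7.4,"tz":0,"rx":0,"ry":0,"rz":-0.3},{"tx":42.3,"ty":-8.3,"tz":0,"rx":0,"ry":0,"rz":-0.33},{"tx":47,"ty":-9.2,"tz":0,"rx":0,"ry":0,"rz":-0.347}]}}

```text
time_s: 8.55
position: [596.6, 298.0, 232.0]
tool_rot: [-0.0, 0.648, 0.762, -0.0]
force: [1.0, -0.5, -0.2]
width: 0.25
finger_force: 29.9
```

```bash
python3 -c "
from h import *
plan(598,359,190,9.2)"
```

```text
t 8.55 shift [6.   1.12 4.2 ] turn [-0.0002  0.0001  0.0004] p [596.6 298.  232. ] f [ 1.  -0.5 -0.2]
```

>>> {"api": "carry_out", "payload": {"targets": [{"tx":3,"ty":0.5,"tz":2,"rx":0,"ry":0,"rz":0},{"tx":5.5,"ty":1.1,"tz":4,"rx":0,"ry":0,"rz":0},{"tx":5.5,"ty":1.1,"tz":4.2,"rx":0,"ry":0,"rz":0},{"tx":5.5,"ty":1.1,"tz":4.2,"rx":0,"ry":0,"rz":0},{"tx":5.5,"ty":1.1,"tz":4.2,"rx":0,"ry":0,"rz":0}]}}

```text
time_s: 9.05
position: [599.8, 351.3, 191.2]
tool_rot: [0.0, 0.649, 0.761, 0.0]
force: [0.6, -0.3, -0.5]
width: 0.254
finger_force: 29.9
```

```bash
cat > gap.py <<'E'
from h import *
def gap(name):
    im,d,ci=cap('wrist');P=pts(d,ci);np.savez(name+'.npz',im=im,P=P);cv2.imwrite(f'pics/{name}.png',im[...,::-1])
    s=r.get_state();p=s["position"];w,a,b,c=s["tool_rot"];R=Ro.from_quat([a,b,c,w]).as_matrix()
    T=(P-p)@R  # tool-frame coordinates, mm
    tx,ty,Z=T[...,0],T[...,1],P[...,2]
    def comp(m):
        n,l,st,_=cv2.connectedComponentsWithStats(m.astype(np.uint8));i=1+st[1:,4].argmax();return l==i
    W=comp((Z>74)&(Z<82)&(np.abs(tx)<90)&(np.abs(ty)>20)&(np.abs(ty)<120)&(tx<20))
    A=comp((Z>70)&(Z<79)&(tx>8)&(tx<60)&(np.abs(ty)<50))
    q=tx[W&(np.abs(ty)<85)];print("work top tx",np.percentile(q,[1,99]).round(1))
    for lo,hi in((-85,-25),(25,85)):
        q=tx[W&(ty>lo)&(ty<hi)]
        if q.size:print("  ty",lo,hi,"tx max",np.percentile(q,98).round(1))
    print("abut top tx",np.percentile(tx[A],[1,99]).round(1),"ty",np.percentile(ty[A],[1,99]).round(1))
    F=(np.abs(ty)<33)&(Z>22)&(Z<68)&(tx>-5)&(tx<45)
    F&=np.abs(P[...,2])<1e3
    if F.sum()>20:
        v=tx[F]-.3*(Z[F]-15);print("face foot tx median",np.median(v).round(1),np.percentile(v,[25,75]).round(1),F.sum())
    return T,Z
E
python3 -c "
from gap import *
plan(598,359,190,9.2);gap('w4')"
```

```text
t 9.05 shift [ 0.79 -0.05  0.12] turn [ 0.0013  0.     -0.0016] p [599.8 351.3 191.2] f [ 0.6 -0.3 -0.5]
work top tx [-48.  -1.]
  ty -85 -25 tx max -1.1
abut top tx [37.4 54.4] ty [-36.2  32.7]
face foot tx median -6.1 [-12.3  19.8] 831
```

View pics/w4.png

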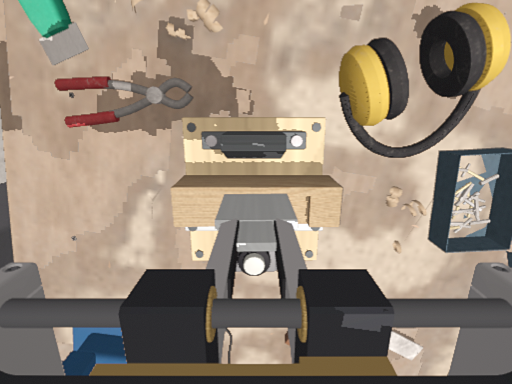

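The view shows the shim held upright at (260,205), just over the workpiece edge at (260,190). The gap lies between there and the abutment at (255,145). I'll shift about 8.5 mm and lower.

>>> {"api": "carry_out", "payload": {"targets": [{"tx":0.85,"ty":-0.15,"tz":0,"rx":0,"ry":0,"rz":0},{"tx":0.85,"ty":-0.15,"tz":1,"rx":0,"ry":0,"rz":0},{"tx":0.85,"ty":-0.15,"tz":3,"rx":0,"ry":0,"rz":0},{"tx":0.85,"ty":-0.15,"tz":5,"rx":0,"ry":0,"rz":0},{"tx":0.85,"ty":-0.15,"tz":6.5,"rx":0,"ry":0,"rz":0},{"tx":0.85,"ty":-0.15,"tz":8,"rx":0,"ry":0,"rz":0},{"tx":0.85,"ty":-0.15,"tz":9.2,"rx":0,"ry":0,"rz":0},{"tx":0.85,"ty":-0.15,"tz":9.8,"rx":0,"ry":0,"rz":0},{"tx":0.85,"ty":-0.15,"tz":9.8,"rx":0,"ry":0,"rz":0}]}}

```text
time_s: 10.0
position: [595.9, 360.1, 91.2]
tool_rot: [-0.0, 0.648, 0.761, -0.001]
force: [0.4, -1.0, -1.3]
width: 0.252
finger_force: 29.9
```

>>> {"api": "carry_out", "payload": {"targets": [{"tx":0,"ty":0,"tz":0.2,"rx":0,"ry":0,"rz":0},{"tx":0,"ty":0,"tz":0.4,"rx":0,"ry":0,"rz":0},{"tx":0,"ty":0,"tz":0.5,"rx":0,"ry":0,"rz":0},{"tx":0,"ty":0,"tz":0.5,"rx":0,"ry":0,"rz":0}]}}

```text
time_s: 10.4
position: [596.4, 360.3, 87.4]
tool_rot: [0.0, 0.648, 0.761, 0.0]
force: [-0.0, 0.6, -0.8]
width: 0.253
finger_force: 30.0
```

>>> {"api": "carry_out", "payload": {"targets": [{"tx":0,"ty":0,"tz":0.1,"rx":0,"ry":0,"rz":0},{"tx":0,"ty":0,"tz":0.2,"rx":0,"ry":0,"rz":0},{"tx":0,"ty":0,"tz":0.2,"rx":0,"ry":0,"rz":0}]}}

```text
time_s: 10.7
position: [596.6, 360.5, 86.8]
tool_rot: [0.0, 0.648, 0.761, 0.0]
force: [-1.3, -1.2, 5.2]
width: 0.252
finger_force: 30.0
```

Floor contact (5 N). I'll ease up slightly and push the shim toward the workpiece.

>>> {"api": "carry_out", "payload": {"targets": [{"tx":-0.2,"ty":0,"tz":-0.05,"rx":0,"ry":0,"rz":0},{"tx":-0.4,"ty":0,"tz":-0.05,"rx":0,"ry":0,"rz":0},{"tx":-0.55,"ty":0,"tz":-0.05,"rx":0,"ry":0,"rz":0},{"tx":-0.65,"ty":0,"tz":-0.05,"rx":0,"ry":0,"rz":0},{"tx":-0.65,"ty":0,"tz":-0.05,"rx":0,"ry":0,"rz":0}]}}

```text
time_s: 11.2
position: [598.0, 354.1, 86.6]
tool_rot: [0.0, 0.648, 0.761, 0.001]
force: [0.1, 1.9, 5.4]
width: 0.253
finger_force: 30.0
```

>>> {"api": "carry_out", "payload": {"targets": [{"tx":-0.1,"ty":0,"tz":0,"rx":0,"ry":0,"rz":0},{"tx":-0.2,"ty":0,"tz":0,"rx":0,"ry":0,"rz":0},{"tx":-0.3,"ty":0,"tz":0,"rx":0,"ry":0,"rz":0},{"tx":-0.3,"ty":0,"tz":0,"rx":0,"ry":0,"rz":0}]}}

```text
time_s: 11.6
position: [598.2, 352.9, 86.6]
tool_rot: [-0.001, 0.649, 0.761, 0.002]
force: [-0.6, 7.4, 4.3]
width: 0.255
finger_force: 30.0
```

>>> {"api": "carry_out", "payload": {"targets": [{"tx":-0.15,"ty":0,"tz":0,"rx":0,"ry":0,"rz":0},{"tx":-0.3,"ty":0,"tz":0,"rx":0,"ry":0,"rz":0},{"tx":-0.3,"ty":0,"tz":0,"rx":0,"ry":0,"rz":0}]}}

```text
time_s: 11.9
position: [598.3, 351.6, 86.6]
tool_rot: [-0.002, 0.649, 0.761, 0.003]
force: [-0.7, 12.2, 3.1]
width: 0.252
finger_force: 30.0
```

>>> {"api": "carry_out", "payload": {"targets": [{"tx":0.3,"ty":0,"tz":0,"rx":0,"ry":0,"rz":0},{"tx":0.4,"ty":0,"tz":0,"rx":0,"ry":0,"rz":0},{"tx":0.4,"ty":0,"tz":0,"rx":0,"ry":0,"rz":0}]}}

```text
time_s: 12.2
position: [598.2, 352.3, 86.5]
tool_rot: [0.0, 0.648, 0.761, 0.001]
force: [-0.1, 2.6, 5.8]
width: 0.251
finger_force: 30.0
```

>>> {"api": "carry_out", "payload": {"targets": [{"tx":0,"ty":0,"tz":0,"rx":0,"ry":0,"rz":0},{"tx":0,"ty":0,"tz":0,"rx":0,"ry":0,"rz":0},{"tx":0,"ty":0,"tz":0,"rx":0,"ry":0,"rz":0}], "gripper": 0.5}}

```text
time_s: 12.5
position: [597.0, 351.1, 84.5]
tool_rot: [-0.0, 0.648, 0.761, -0.001]
force: [-0.3, 0.6, 0.6]
width: 0.464
finger_force: 0.0
```

>>> {"api": "carry_out", "payload": {"targets": [{"tx":0,"ty":0,"tz":-2,"rx":0,"ry":0,"rz":0},{"tx":0,"ty":0,"tz":-5,"rx":0,"ry":0,"rz":0},{"tx":-2,"ty":0,"tz":-9,"rx":0,"ry":0,"rz":0},{"tx":-6,"ty":0,"tz":-12,"rx":0,"ry":0,"rz":0},{"tx":-6,"ty":0,"tz":-12,"rx":0,"ry":0,"rz":0},{"tx":-6,"ty":0,"tz":-12,"rx":0,"ry":0,"rz":0}]}}

```text
time_s: 13.1
position: [607.5, 291.9, 205.9]
tool_rot: [0.0, 0.649, 0.761, 0.0]
force: [0.0, 0.2, -0.6]
width: 0.502
finger_force: 0.0
```

```bash
cat > prof.py <<'E'
from h import *
def prof(name):
    im,d,ci=cap('wrist');P=pts(d,ci);np.savez(name+'.npz',im=im,P=P)
    t=np.radians(9.2);ex=np.array([np.cos(t),np.sin(t)]);ey=np.array([-ex[1],ex[0]]);o=np.array([600.,350.])
    x=(P[...,:2]-o)@ex;y=(P[...,:2]-o)@ey;Z=P[...,2]
    s=r.get_state();print("tcp",np.round(s["position"],1),"fix xy",((s["position"][:2]-o)@ex).round(1),((s["position"][:2]-o)@ey).round(1),"t",s["time_s"])
    m=(abs(x)<60)&(y>-15)&(y<60)&(Z>100)
    n,l,st,_=cv2.connectedComponentsWithStats(m.astype(np.uint8))
    for i in range(1,n):
        if st[i,4]>15:
            k=l==i;b=cv2.minAreaRect(P[k][:,:2].astype(np.float32));print("tab px",st[i],"x",np.percentile(x[k],[3,97]).round(1),"y",np.percentile(y[k],[3,97]).round(1),"z",np.median(Z[k]).round(1),"ang",round(b[2],1))
    for nm,xa,xb in(("left",-28,-16),("right",16,28),("off-",-80,-45),("off+",45,80)):
        k=(x>xa)&(x<xb)&(y>-60)&(y<60)
        print(nm,"worktop",np.percentile(y[k&(Z>74.5)&(Z<81)&(y<3)],[2,98]).round(1) if (k&(Z>74.5)&(Z<81)&(y<3)).any() else None,
          [(lo,y[k&(Z>lo)&(Z<lo+10)&(y>-5)].round(0).astype(int).tolist()[::max(1,len(y[k&(Z>lo)&(Z<lo+10)&(y>-5)])//8)]) for lo in(10,30,50,79)])
    S=(abs(x)<33)&(y>8)&(y<60)&(Z>25)&(Z<68)
    v=y[S]-.3*(Z[S]-15);print("face foot y",np.percentile(v,[10,50,90]).round(1),S.sum())
    u=np.argwhere(m) 
    cv2.imwrite(f'pics/{name}.png',im[...,::-1])
E
python3 -c "
from prof import *
prof('w5')"
```

```text
tcp [606.5 292.4 204.3] fix xy -2.8 -57.9 t 13.15
tab px [245 123  25   7 170] x [-10.9  11.7] y [3.6 8.9] z 115.3 ang 9.1
left worktop [-46.3   0.1] [(10, [22, 21, 20, 17, 16, 15, 12, 11, 10]), (30, [28, 28, 27, 27, 27, 26, 26, 9, 9]), (50, [34, 34, 34, 33, 33, 33, 32, 32, 31]), (79, [9, 9, 8, 7, 6, 5, 4, 3])]
right worktop [-47.   0.] [(10, [22, 21, 20, 19, 16, 15, 14, 11, 10]), (30, [28, 28, 28, 28, 27, 27, 27, 26, 26, 26]), (50, [34, 34, 34, 33, 33, 33, 32, 32, 0]), (79, [10, 9, 8, 7, 6, 5, 4, 2, -4])]
off- worktop [-46.3   0. ] [(10, [59, 51, 36, 29, 24, 17, 12, 6, 0]), (30, [51, 49, 48, 47, 45, 44, 43, 41, 40]), (50, [0, 0, 0, 0, 0, 0, 0, 0, 0, 0, 0]), (79, [-3])]
off+ worktop [-45.5   0. ] [(10, [59, 51, 37, 30, 25, 19, 12, 6, 1]), (30, [52, 50, 48, 46, 45, 44, 42, 41, 38]), (50, []), (79, [-1, -1, -2, -2, -2, -3, -3, -4, -4])]
face foot y [20.6 21.  21.4] 781
```

View pics/w5.png

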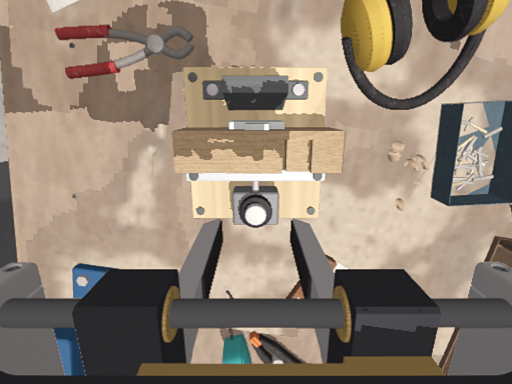

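The shim is standing in the gap: its tab is at (257,126), against the workpiece edge and fully down (top z = 115). The gap measures about 21 mm, so I'll use two shims. Next is shim_2.

```bash
python3 -c "
from h import *
plan(595.2,-203,170,-10.7)"
```

```text
t 13.15 shift [-48.73  -8.98   3.46] turn [-0.0021  0.0006  0.3463] p [606.5 292.4 204.3] f [-1.   0.6  0.4]
```

>>> {"api": "carry_out", "payload": {"targets": [{"tx":-4.7,"ty":-0.9,"tz":-2,"rx":0,"ry":0,"rz":0.04},{"tx":-9.4,"ty":-1.8,"tz":-2,"rx":0,"ry":0,"rz":0.08},{"tx":-14.1,"ty":-2.7,"tz":-2,"rx":0,"ry":0,"rz":0.12},{"tx":-18.8,"ty":-3.6,"tz":-2,"rx":0,"ry":0,"rz":0.16},{"tx":-23.5,"ty":-4.5,"tz":-2,"rx":0,"ry":0,"rz":0.2},{"tx":-28.2,"ty":-5.4,"tz":-2,"rx":0,"ry":0,"rz":0.24},{"tx":-32.9,"ty":-6.2,"tz":-2,"rx":0,"ry":0,"rz":0.28},{"tx":-37.6,"ty":-7.1,"tz":-1,"rx":0,"ry":0,"rz":0.32},{"tx":-42.3,"ty":-8,"tz":1,"rx":0,"ry":0,"rz":0.346},{"tx":-47,"ty":-8.8,"tz":3.4,"rx":0,"ry":0,"rz":0.346}], "gripper": 0.4}}

```text
time_s: 14.15
position: [594.7, -181.4, 171.9]
tool_rot: [-0.001, 0.77, 0.639, -0.0]
force: [0.7, 0.7, 0.3]
width: 0.595
finger_force: 0.0
```

```bash
python3 -c "
from h import *
plan(595.2,-203,140,-10.7)"
```

```text
t 14.15 shift [-2.12  0.45  3.19] turn [-0.0019 -0.0006  0.0014] p [ 594.7 -181.4  171.9] f [0.7 0.7 0.3]
```

>>> {"api": "carry_out", "payload": {"targets": [{"tx":-1.8,"ty":0.4,"tz":2,"rx":0,"ry":0,"rz":0},{"tx":-1.8,"ty":0.4,"tz":3.1,"rx":0,"ry":0,"rz":0},{"tx":-1.8,"ty":0.4,"tz":3.1,"rx":0,"ry":0,"rz":0},{"tx":-1.8,"ty":0.4,"tz":3.1,"rx":0,"ry":0,"rz":0}]}}

```text
time_s: 14.55
position: [596.0, -197.2, 142.8]
tool_rot: [-0.001, 0.769, 0.639, -0.0]
force: [0.3, 0.7, -0.2]
width: 0.598
finger_force: 0.0
```

```bash
cat > tabs.py <<'E'
from h import *
im,d,ci=cap('wrist');P=pts(d,ci);Z=P[...,2]
s=r.get_state();print(s["position"].round(1),s["time_s"])
m=(np.hypot(P[...,0]-592,P[...,1]+215)<65)&(Z>98)&(Z<120)
n,l,st,_=cv2.connectedComponentsWithStats(m.astype(np.uint8))
for i in range(1,n):
    if st[i,4]>40:
        Q=P[l==i];b=cv2.minAreaRect(Q[:,:2].astype(np.float32));print(st[i],[np.round(k,1) for k in b],np.median(Q,0).round(1))
E
python3 tabs.py; python3 -c "
from h import *
plan(595.2,-203,82,-10.7)"
```

```text
[ 596.5 -197.5  143.7] 14.6
[240 211  29  12 332] [array([ 595.1, -202.9]), array([ 6.1, 23.7]), np.float64(79.1)] [ 595.4 -201.8  109.7]
[241 234  28  13 338] [array([ 591.4, -224.5]), array([ 6.3, 23.7]), np.float64(79.6)] [ 591.4 -223.2  109.5]
[241 268  28  25 661] [array([ 584.6, -262. ]), array([15.3, 23.9]), np.float64(79.8)] [ 585.  -257.8  113.9]
t 14.6 shift [-0.56 -0.03  6.17] turn [ 0.0007 -0.      0.0029] p [ 596.5 -197.5  143.7] f [ 1.3 -0.8  0.7]
```

>>> {"api": "carry_out", "payload": {"targets": [{"tx":-0.5,"ty":0,"tz":2,"rx":0,"ry":0,"rz":0},{"tx":-0.5,"ty":0,"tz":4,"rx":0,"ry":0,"rz":0},{"tx":-0.5,"ty":0,"tz":5.8,"rx":0,"ry":0,"rz":0},{"tx":-0.5,"ty":0,"tz":6,"rx":0,"ry":0,"rz":0},{"tx":-0.5,"ty":0,"tz":6,"rx":0,"ry":0,"rz":0},{"tx":-0.5,"ty":0,"tz":6,"rx":0,"ry":0,"rz":0}]}}

```text
time_s: 15.2
position: [596.1, -204.0, 84.9]
tool_rot: [0.001, 0.769, 0.639, 0.001]
force: [0.6, -0.4, 0.1]
width: 0.601
finger_force: 0.0
```

>>> {"api": "carry_out", "payload": {"targets": [{"tx":0,"ty":0,"tz":0,"rx":0,"ry":0,"rz":0},{"tx":0,"ty":0,"tz":0,"rx":0,"ry":0,"rz":0},{"tx":0,"ty":0,"tz":0,"rx":0,"ry":0,"rz":0},{"tx":0,"ty":0,"tz":0,"rx":0,"ry":0,"rz":0},{"tx":0,"ty":0,"tz":0,"rx":0,"ry":0,"rz":0}], "gripper": 1}}

```text
time_s: 15.7
position: [594.9, -204.1, 83.1]
tool_rot: [-0.0, 0.77, 0.638, -0.0]
force: [-0.2, -0.9, -0.8]
width: 0.252
finger_force: 30.0
```

>>> {"api": "carry_out", "payload": {"targets": [{"tx":0,"ty":0,"tz":-2,"rx":0,"ry":0,"rz":0},{"tx":0,"ty":0,"tz":-5,"rx":0,"ry":0,"rz":0},{"tx":0,"ty":0,"tz":-9,"rx":0,"ry":0,"rz":0},{"tx":0,"ty":0,"tz":-13,"rx":0,"ry":0,"rz":0},{"tx":0,"ty":0,"tz":-15,"rx":0,"ry":0,"rz":0},{"tx":0,"ty":0,"tz":-15,"rx":0,"ry":0,"rz":0}]}}

```text
time_s: 16.3
position: [596.7, -205.0, 237.3]
tool_rot: [0.003, 0.77, 0.638, 0.001]
force: [0.2, 0.5, -0.3]
width: 0.249
finger_force: 30.0
```

```bash
python3 -c "
from h import *
plan(596.5,362,205,9.2)"
```

```text
t 16.3 shift [ 55.72 -10.53   3.02] turn [ 0.0066  0.0035 -0.3466] p [ 596.7 -205.   237.3] f [ 0.2  0.5 -0.3]
```

>>> {"api": "carry_out", "payload": {"targets": [{"tx":4.8,"ty":-0.9,"tz":-0.5,"rx":0,"ry":0,"rz":-0.03},{"tx":9.6,"ty":-1.8,"tz":-0.5,"rx":0,"ry":0,"rz":-0.06},{"tx":14.4,"ty":-2.7,"tz":-0.5,"rx":0,"ry":0,"rz":-0.1},{"tx":19.2,"ty":-3.6,"tz":-0.5,"rx":0,"ry":0,"rz":-0.14},{"tx":24,"ty":-4.5,"tz":-0.5,"rx":0,"ry":0,"rz":-0.18},{"tx":28.8,"ty":-5.4,"tz":-0.5,"rx":0,"ry":0,"rz":-0.22},{"tx":33.6,"ty":-6.4,"tz":0,"rx":0,"ry":0,"rz":-0.26},{"tx":38.4,"ty":-7.3,"tz":0,"rx":0,"ry":0,"rz":-0.3},{"tx":43.2,"ty":-8.2,"tz":0,"rx":0,"ry":0,"rz":-0.33},{"tx":48,"ty":-9.1,"tz":0,"rx":0,"ry":0,"rz":-0.347}]}}

```text
time_s: 17.3
position: [592.9, 286.2, 230.3]
tool_rot: [-0.001, 0.648, 0.762, -0.002]
force: [0.8, 0.1, -0.6]
width: 0.252
finger_force: 30.0
```

>>> {"api": "carry_out", "payload": {"targets": [{"tx":4,"ty":-0.7,"tz":0.5,"rx":0,"ry":0,"rz":0},{"tx":5,"ty":-0.7,"tz":0.5,"rx":0,"ry":0,"rz":0},{"tx":5,"ty":-0.7,"tz":0.5,"rx":0,"ry":0,"rz":0},{"tx":5,"ty":-0.7,"tz":0.5,"rx":0,"ry":0,"rz":0}]}}

```text
time_s: 17.7
position: [579.3, 331.6, 226.8]
tool_rot: [-0.0, 0.648, 0.761, -0.001]
force: [0.8, -0.2, -1.0]
width: 0.25
finger_force: 30.0
```

```bash
python3 - <<'E'
from prof import *
plan(595.5,362.4,205,9.2)
prof('w6')
f=np.load('w6.npz');P=f['P'];s=r.get_state()
t=np.radians(9.2);ex=np.array([np.cos(t),np.sin(t)]);ey=np.array([-ex[1],ex[0]]);o=np.array([600.,350.])
x=(P[...,:2]-o)@ex;y=(P[...,:2]-o)@ey;Z=P[...,2]
k=(abs(x+2)<45)&(Z>140)&(Z<230)&(y>-20)&(y<40)
for lo in range(140,230,10):
    q=k&(Z>lo)&(Z<lo+10)
    if q.any():print("held z",lo,"x",np.percentile(x[q],[2,98]).round(1),"y",np.percentile(y[q],[2,98]).round(1),q.sum())
E
```

```text
t 17.7 shift [2.78 2.1  2.18] turn [-0.0017  0.0009 -0.0003] p [579.3 331.6 226.8] f [ 0.8 -0.2 -1. ]
tcp [579.7 331.3 227.3] fix xy -23.1 -15.2 t 17.75
tab px [266 162  23   9 182] x [-11.4  11.8] y [3.  8.8] z 115.2 ang 9.6
tab px [   85   193   427   191 39646] x [-54.6  50.7] y [-11.7  17.4] z 342.8 ang 9.2
left worktop [-34.    1.6] [(10, [59, 58, 22, 20, 18, 16, 13, 10, 9]), (30, [28, 28, 28, 26, 26, 26, 9, 9, 9]), (50, [34, 34, 34, 34, 32, 32, 32, 9, 9, 10]), (79, [9, 9, 8, 7, 5, 4, 4, 3, 2])]
right worktop [-45.4  -0.2] [(10, [59, 58, 22, 20, 19, 16, 13, 12, 9]), (30, [28, 28, 28, 26, 26, 26, 9, 9, 9]), (50, [34, 34, 34, 34, 32, 32, 10, 10, 10]), (79, [9, 9, 8, 7, 5, 4, 5, 3, 2])]
off- worktop [-44.7  -0.4] [(10, [59, 53, 37, 29, 23, 17, 12, 6, 1]), (30, [52, 48, 47, 44, 43, 40, 0, 0, 0]), (50, [0, 0, 0, 0, 0, 0, 0, 0, 0]), (79, [])]
off+ worktop [-46.3  -0.1] [(10, [59, 53, 38, 30, 25, 18, 12, 7, 0]), (30, [52, 48, 47, 44, 43, 41, 0, 0, 0]), (50, [0, 0, 0, 0, 0, 0, 0, 0, 0]), (79, [-1, -1, -1, -1, -2, -2, -2, -3, -3, -3, -3, -5, -5])]
face foot y [-2.3 20.9 21.3] 645
held z 150 x [-45.    6.3] y [-11.  -10.3] 81
held z 160 x [-46.   6.] y [-11.2 -10.2] 188
held z 170 x [-45.7   6.2] y [-11.1 -10.3] 231
held z 180 x [-46.1   6.5] y [-11.2 -10.2] 238
held z 190 x [-45.7   6.3] y [-11.2 -10.2] 288
held z 200 x [-46.    6.4] y [-11.2 -10.1] 308
held z 210 x [-45.6   7.5] y [-14.9 -10. ] 399
held z 220 x [-45.7   6.7] y [-15.7  -7.1] 319
```

The wrist cloud shows the held shim vertical, centred 0.5 mm ahead of the TCP. Shim 1's front face is at y=9.3 and the abutment foot at y=21. I'll lower shim 2 on the abutment side so the fingers clear shim 1's tab.

```bash
python3 -c "
from h import *
plan(594.6,366,195,9.2)"
```

```text
t 17.75 shift [3.19 2.03 3.23] turn [-0.001   0.0006 -0.0012] p [579.7 331.3 227.3] f [ 0.2 -0.6 -0.4]
```

>>> {"api": "carry_out", "payload": {"targets": [{"tx":1.5,"ty":1,"tz":0,"rx":0,"ry":0,"rz":0},{"tx":3.1,"ty":2,"tz":0.5,"rx":0,"ry":0,"rz":0},{"tx":3.1,"ty":2,"tz":2,"rx":0,"ry":0,"rz":0},{"tx":3.1,"ty":2,"tz":3,"rx":0,"ry":0,"rz":0},{"tx":3.1,"ty":2,"tz":3,"rx":0,"ry":0,"rz":0},{"tx":3.1,"ty":2,"tz":3,"rx":0,"ry":0,"rz":0}]}}

```text
time_s: 18.35
position: [593.9, 365.5, 197.4]
tool_rot: [-0.0, 0.648, 0.761, -0.001]
force: [0.5, -0.4, 0.1]
width: 0.25
finger_force: 30.0
```

```bash
python3 - <<'E'
from prof import *
plan(594.6,366,195,9.2)
prof('w7')
plan(594.6,366,195,9.2)
f=np.load('w7.npz');P=f['P']
t=np.radians(9.2);ex=np.array([np.cos(t),np.sin(t)]);ey=np.array([-ex[1],ex[0]]);o=np.array([600.,350.])
x=(P[...,:2]-o)@ex;y=(P[...,:2]-o)@ey;Z=P[...,2]
k=(abs(x+2)<45)&(Z>125)&(Z<190)&(y>-20)&(y<40)
print("held x",np.percentile(x[k],[2,98]).round(1),"y",np.percentile(y[k],[2,50,98]).round(1),k.sum())
E
```

```text
t 18.35 shift [0.04 0.08 0.24] turn [-0.0013  0.0005 -0.0006] p [593.9 365.5 197.4] f [ 0.5 -0.4  0.1]
tcp [594.2 365.8 198.3] fix xy -3.2 16.5 t 18.4
tab px [    0   193   512   191 38959] x [-52.   50.7] y [18.5 48.4] z 314.4 ang 9.6
left worktop None [(10, [60, 59, 56, 19, 18, 15, 12, 11, 9]), (30, [56, 56, 56, 27, 28, 9, 9, 9, 9, 9]), (50, [56, 56, 56, 34, 9, 9, 9, 9, 9]), (79, [9, 9, 9, 8, 8, 8, 7, 7])]
right worktop None [(10, [60, 59, 56, 19, 18, 15, 13, 11, 9]), (30, [56, 56, 56, 28, 28, 9, 9, 9, 10, 9]), (50, [56, 56, 56, 9, 9, 9, 9, 9]), (79, [9, 9, 9, 9, 9, 9, 8, 8, 8, 8, 8])]
off- worktop [-45.8  -0.1] [(10, [60, 55, 39, 30, 23, 18, 11, 5, 0]), (30, [52, 49, 47, 44, 42, 0, 0, 0]), (50, [0, 0, 0, 0, 0, 0, 0, 0, 0]), (79, [-1, -4])]
off+ worktop [-45.9  -0.1] [(10, [60, 54, 39, 30, 25, 18, 12, 5, 0]), (30, [52, 49, 47, 44, 42, 39, 0, 0, 0]), (50, [0, 0, 0, 0, 0, 0, 0, 0, 0]), (79, [-1, -1, -1, -1, -2, -2, -3, -3, -3, -3, -3, -3, -4])]
face foot y [-4.2 20.9 49.1] 869
t 18.4 shift [0.01 0.04 0.33] turn [ 0.0001  0.0001 -0.0004] p [594.2 365.8 198.3] f [-0.6  0.1  0.4]
held x [-30.9  26.1] y [19.9 20.4 20.9] 1831
```

>>> {"api": "carry_out", "payload": {"targets": [{"tx":0.03,"ty":0.2,"tz":1,"rx":0,"ry":0,"rz":0},{"tx":0.03,"ty":0.2,"tz":3,"rx":0,"ry":0,"rz":0},{"tx":0.03,"ty":0.2,"tz":5,"rx":0,"ry":0,"rz":0},{"tx":0.03,"ty":0.2,"tz":7,"rx":0,"ry":0,"rz":0},{"tx":0.03,"ty":0.2,"tz":8.5,"rx":0,"ry":0,"rz":0},{"tx":0.03,"ty":0.2,"tz":9.5,"rx":0,"ry":0,"rz":0},{"tx":0.03,"ty":0.2,"tz":10.2,"rx":0,"ry":0,"rz":0},{"tx":0.03,"ty":0.2,"tz":10.2,"rx":0,"ry":0,"rz":0}]}}

```text
time_s: 19.2
position: [595.9, 367.1, 95.6]
tool_rot: [-0.0, 0.648, 0.762, -0.0]
force: [0.1, -0.5, -1.3]
width: 0.254
finger_force: 30.0
```

>>> {"api": "carry_out", "payload": {"targets": [{"tx":-0.08,"ty":0,"tz":0.2,"rx":0,"ry":0,"rz":0},{"tx":-0.08,"ty":0,"tz":0.4,"rx":0,"ry":0,"rz":0},{"tx":-0.08,"ty":0,"tz":0.6,"rx":0,"ry":0,"rz":0},{"tx":-0.08,"ty":0,"tz":0.75,"rx":0,"ry":0,"rz":0},{"tx":-0.08,"ty":0,"tz":0.75,"rx":0,"ry":0,"rz":0}]}}

```text
time_s: 19.7
position: [596.8, 366.6, 89.2]
tool_rot: [0.0, 0.648, 0.762, 0.001]
force: [-0.6, 0.3, 3.8]
width: 0.252
finger_force: 30.0
```

>>> {"api": "carry_out", "payload": {"targets": [{"tx":-0.1,"ty":0,"tz":0.05,"rx":0,"ry":0,"rz":0},{"tx":-0.2,"ty":0,"tz":0.1,"rx":0,"ry":0,"rz":0},{"tx":-0.2,"ty":0,"tz":0.15,"rx":0,"ry":0,"rz":0},{"tx":-0.2,"ty":0,"tz":0.15,"rx":0,"ry":0,"rz":0}]}}

```text
time_s: 20.1
position: [597.1, 365.0, 88.2]
tool_rot: [0.0, 0.648, 0.762, 0.001]
force: [-1.2, 1.3, 7.2]
width: 0.255
finger_force: 30.0
```

>>> {"api": "carry_out", "payload": {"targets": [{"tx":0,"ty":0,"tz":-0.1,"rx":0,"ry":0,"rz":0},{"tx":0,"ty":0,"tz":-0.1,"rx":0,"ry":0,"rz":0},{"tx":0,"ty":0,"tz":-0.1,"rx":0,"ry":0,"rz":0},{"tx":0,"ty":0,"tz":-0.1,"rx":0,"ry":0,"rz":0}], "gripper": 0.5}}

```text
time_s: 20.5
position: [596.1, 364.1, 87.3]
tool_rot: [-0.0, 0.648, 0.762, -0.001]
force: [0.2, 0.0, -0.4]
width: 0.5
finger_force: 0.0
```

>>> {"api": "carry_out", "payload": {"targets": [{"tx":0,"ty":0,"tz":-2,"rx":0,"ry":0,"rz":0},{"tx":0,"ty":0,"tz":-5,"rx":0,"ry":0,"rz":0},{"tx":-2,"ty":0,"tz":-9,"rx":0,"ry":0,"rz":0},{"tx":-6,"ty":0,"tz":-12,"rx":0,"ry":0,"rz":0},{"tx":-7,"ty":0,"tz":-12,"rx":0,"ry":0,"rz":0},{"tx":-7,"ty":0,"tz":-12,"rx":0,"ry":0,"rz":0}]}}

```text
time_s: 21.1
position: [608.2, 294.0, 208.4]
tool_rot: [0.0, 0.649, 0.761, 0.0]
force: [0.6, -0.3, -1.2]
width: 0.503
finger_force: 0.0
```

```bash
python3 -c "
from prof import *
prof('w8')
plan(585,-262,170,-10.7)"
```

```text
tcp [607.2 294.9 206.7] fix xy -1.7 -55.5 t 21.15
tab px [244 115  25   7 173] x [-10.6  12. ] y [12.9 18.5] z 115.2 ang 9.3
tab px [245 125  25   7 170] x [-10.   12.1] y [3.6 9. ] z 115.3 ang 9.4
left worktop [-46.2  -0.2] [(10, [22, 22, 22, 21, 21, 21, 21, 19, 19, 19]), (30, [28, 28, 28, 28, 28, 27, 27, 27, 27, 27, 25, 25]), (50, [35, 34, 34, 33, 33, 32, 32, 9]), (79, [19, 17, 15, 13, 10, 8, 5, 3])]
right worktop [-46.7  -0.2] [(10, [22, 22, 22, 22, 22, 21, 21, 21, 21, 21]), (30, [29, 28, 28, 27, 27, 27, 25, 25, 20]), (50, [34, 34, 33, 33, 32, 32, 9, 9]), (79, [19, 17, 15, 13, 10, 7, 5, 3, -2])]
off- worktop [-46.2  -0.3] [(10, [59, 51, 35, 29, 24, 18, 12, 6, 0]), (30, [51, 49, 48, 45, 44, 43, 41, 0, 0]), (50, [0, 0, 0, 0, 0]), (79, [-3, -4])]
off+ worktop [-46.3  -0.2] [(10, [59, 50, 37, 30, 24, 18, 12, 5, 0]), (30, [51, 49, 48, 45, 44, 42, 41, 0, 0]), (50, [0, 0, 0, 0, 0, 0, 0, 0, 0, 0]), (79, [-1, -1, -1, -2, -2, -2, -3, -3, -3, -3, -4, -4, -4, -4])]
face foot y [20.5 21.  21.3] 778
t 21.15 shift [-54.63 -11.04   3.69] turn [-2.000e-03  2.000e-04  3.466e-01] p [607.2 294.9 206.7] f [-0.4 -0.2 -0.5]
```

Both shims stand fully down (tab tops z = 115) at y≈6 and 15.7, and the workpiece is square. Next, fetch the wedge.

>>> {"api": "carry_out", "payload": {"targets": [{"tx":-4.8,"ty":-1,"tz":-2,"rx":0,"ry":0,"rz":0.04},{"tx":-9.6,"ty":-2,"tz":-2,"rx":0,"ry":0,"rz":0.08},{"tx":-14.4,"ty":-3,"tz":-2,"rx":0,"ry":0,"rz":0.12},{"tx":-19.2,"ty":-4,"tz":-2,"rx":0,"ry":0,"rz":0.16},{"tx":-24,"ty":-5,"tz":-2,"rx":0,"ry":0,"rz":0.2},{"tx":-28.8,"ty":-6,"tz":-2,"rx":0,"ry":0,"rz":0.24},{"tx":-33.6,"ty":-7,"tz":-2,"rx":0,"ry":0,"rz":0.28},{"tx":-38.4,"ty":-8,"tz":-2,"rx":0,"ry":0,"rz":0.32},{"tx":-43.2,"ty":-9,"tz":-2,"rx":0,"ry":0,"rz":0.346},{"tx":-48,"ty":-10,"tz":-1,"rx":0,"ry":0,"rz":0.346}], "gripper": 0.4}}

```text
time_s: 22.15
position: [586.1, -195.1, 217.0]
tool_rot: [-0.0, 0.769, 0.639, 0.0]
force: [1.8, 0.3, -0.1]
width: 0.596
finger_force: 0.0
```

```bash
python3 -c "
from h import *
plan(585,-261,145,-10.7)"
```

```text
t 22.15 shift [-6.5   1.11  7.19] turn [-0.0007 -0.0008  0.0028] p [ 586.1 -195.1  217. ] f [ 1.8  0.3 -0.1]
```

>>> {"api": "carry_out", "payload": {"targets": [{"tx":-4,"ty":0.7,"tz":2,"rx":0,"ry":0,"rz":0},{"tx":-5.7,"ty":1.1,"tz":5,"rx":0,"ry":0,"rz":0},{"tx":-5.7,"ty":1.1,"tz":7,"rx":0,"ry":0,"rz":0},{"tx":-5.7,"ty":1.1,"tz":7,"rx":0,"ry":0,"rz":0},{"tx":-5.7,"ty":1.1,"tz":7,"rx":0,"ry":0,"rz":0}]}}

```text
time_s: 22.65
position: [586.0, -251.1, 146.6]
tool_rot: [-0.002, 0.769, 0.639, -0.0]
force: [-0.0, 0.1, 0.1]
width: 0.6
finger_force: 0.0
```

```bash
python3 tabs.py; python3 -c "
from h import *
plan(584.7,-261.5,80,-10.7)"
```

```text
[ 586.8 -251.5  148.1] 22.7
[240 173  30  11 318] [array([ 591.3, -225. ]), array([ 6.5, 23.4]), np.float64(79.7)] [ 591.4 -224.   110.1]
[240 211  30  22 629] [array([ 584.6, -261.8]), array([13.8, 24. ]), np.float64(80.1)] [ 585. -259.  114.]
t 22.7 shift [-1.02 -0.02  6.81] turn [-0.0002 -0.0003  0.0032] p [ 586.8 -251.5  148.1] f [0.6 0.2 0.5]
```

>>> {"api": "carry_out", "payload": {"targets": [{"tx":-0.95,"ty":0,"tz":2,"rx":0,"ry":0,"rz":0},{"tx":-0.95,"ty":0,"tz":4,"rx":0,"ry":0,"rz":0},{"tx":-0.95,"ty":0,"tz":6,"rx":0,"ry":0,"rz":0},{"tx":-0.95,"ty":0,"tz":6.6,"rx":0,"ry":0,"rz":0},{"tx":-0.95,"ty":0,"tz":6.6,"rx":0,"ry":0,"rz":0},{"tx":-0.95,"ty":0,"tz":6.6,"rx":0,"ry":0,"rz":0}]}}

```text
time_s: 23.3
position: [585.6, -262.1, 83.8]
tool_rot: [0.001, 0.769, 0.639, 0.0]
force: [-0.6, 0.9, 0.4]
width: 0.599
finger_force: 0.0
```

>>> {"api": "carry_out", "payload": {"targets": [{"tx":0,"ty":0,"tz":0,"rx":0,"ry":0,"rz":0},{"tx":0,"ty":0,"tz":0,"rx":0,"ry":0,"rz":0},{"tx":0,"ty":0,"tz":0,"rx":0,"ry":0,"rz":0},{"tx":0,"ty":0,"tz":0,"rx":0,"ry":0,"rz":0},{"tx":0,"ty":0,"tz":0,"rx":0,"ry":0,"rz":0}], "gripper": 1}}

```text
time_s: 23.8
position: [584.4, -261.8, 82.0]
tool_rot: [-0.0, 0.769, 0.639, -0.0]
force: [0.5, -0.1, -1.0]
width: 0.251
finger_force: 30.0
```

>>> {"api": "carry_out", "payload": {"targets": [{"tx":0,"ty":0,"tz":-2,"rx":0,"ry":0,"rz":0},{"tx":0,"ty":0,"tz":-5,"rx":0,"ry":0,"rz":0},{"tx":0,"ty":0,"tz":-9,"rx":0,"ry":0,"rz":0},{"tx":0,"ty":0,"tz":-13,"rx":0,"ry":0,"rz":0},{"tx":0,"ty":0,"tz":-16,"rx":0,"ry":0,"rz":0},{"tx":0,"ty":0,"tz":-16,"rx":0,"ry":0,"rz":0}]}}

```text
time_s: 24.4
position: [586.8, -263.3, 248.0]
tool_rot: [0.005, 0.769, 0.639, 0.001]
force: [1.2, 0.2, -0.5]
width: 0.248
finger_force: 30.0
```

```bash
python3 -c "
from h import *
plan(590,365,240,9.2);print(r.get_state()['width'],r.get_state()['finger_force'])"
```

```text
t 24.4 shift [ 61.82 -11.25   0.45] turn [ 0.0084  0.0055 -0.3455] p [ 586.8 -263.3  248. ] f [ 1.2  0.2 -0.5]
0.2480147565610397 29.99977022409439
```

>>> {"api": "carry_out", "payload": {"targets": [{"tx":4.8,"ty":-0.9,"tz":0,"rx":0,"ry":0,"rz":-0.03},{"tx":9.6,"ty":-1.8,"tz":0,"rx":0,"ry":0,"rz":-0.06},{"tx":14.4,"ty":-2.7,"tz":0,"rx":0,"ry":0,"rz":-0.1},{"tx":19.2,"ty":-3.6,"tz":0,"rx":0,"ry":0,"rz":-0.14},{"tx":24,"ty":-4.5,"tz":0,"rx":0,"ry":0,"rz":-0.18},{"tx":28.8,"ty":-5.4,"tz":0,"rx":0,"ry":0,"rz":-0.22},{"tx":33.6,"ty":-6.4,"tz":0,"rx":0,"ry":0,"rz":-0.26},{"tx":38.4,"ty":-7.3,"tz":0,"rx":0,"ry":0,"rz":-0.3},{"tx":43.2,"ty":-8.2,"tz":0,"rx":0,"ry":0,"rz":-0.33},{"tx":48,"ty":-9.1,"tz":0,"rx":0,"ry":0,"rz":-0.346}]}}

```text
time_s: 25.4
position: [582.1, 228.5, 239.7]
tool_rot: [-0.001, 0.648, 0.762, -0.001]
force: [0.2, 0.3, -0.4]
width: 0.252
finger_force: 30.0
```

```bash
python3 -c "
from h import *
plan(590,365,225,9.2)"
```

```text
t 25.4 shift [13.35  2.98  1.45] turn [-0.0031  0.0002  0.0013] p [582.1 228.5 239.7] f [ 0.2  0.3 -0.4]
```

>>> {"api": "carry_out", "payload": {"targets": [{"tx":4.5,"ty":1,"tz":0.5,"rx":0,"ry":0,"rz":0},{"tx":9,"ty":2,"tz":1,"rx":0,"ry":0,"rz":0},{"tx":13,"ty":3,"tz":1.4,"rx":0,"ry":0,"rz":0},{"tx":14.3,"ty":3.4,"tz":1.4,"rx":0,"ry":0,"rz":0},{"tx":14.3,"ty":3.4,"tz":1.4,"rx":0,"ry":0,"rz":0},{"tx":14.3,"ty":3.4,"tz":1.4,"rx":0,"ry":0,"rz":0}]}}

```text
time_s: 26.0
position: [593.9, 372.1, 226.9]
tool_rot: [-0.0, 0.648, 0.761, -0.001]
force: [-0.3, -0.7, -1.1]
width: 0.256
finger_force: 30.0
```

```bash
python3 - <<'E'
from prof import *
plan(593.7,382.6,225,9.2)
prof('w9')
plan(593.7,382.6,225,9.2)
f=np.load('w9.npz');P=f['P']
t=np.radians(9.2);ex=np.array([np.cos(t),np.sin(t)]);ey=np.array([-ex[1],ex[0]]);o=np.array([600.,350.])
x=(P[...,:2]-o)@ex;y=(P[...,:2]-o)@ey;Z=P[...,2]
for lo in range(130,240,10):
    q=(abs(x)<45)&(Z>lo)&(Z<lo+10)&(y>0)&(y<90)
    if q.any():print("held z",lo,"x",np.percentile(x[q],[2,98]).round(1),"y",np.percentile(y[q],[2,50,98]).round(1),q.sum())
E
```

```text
t 26.0 shift [1.04 0.15 0.19] turn [-0.0017  0.001  -0.0001] p [593.9 372.1 226.9] f [-0.3 -0.7 -1.1]
tcp [594.1 371.7 227.5] fix xy -2.4 22.4 t 26.05
tab px [    0   186   512   198 39745] x [-51.6  50.8] y [22.1 55. ] z 343.4 ang 9.7
left worktop [1.9 1.9] [(10, [59, 59, 58, 58, 56, 21, 21, 19]), (30, [56, 56, 56, 56, 56, 19, 19, 19, 19, 19]), (50, [56, 56, 56, 33, 33, 19, 19, 19, 19, 19]), (79, [19, 17, 16, 13, 9, 9, 6, 4, 2])]
right worktop [1.8 1.8] [(10, [59, 60, 58, 58, 57, 57, 21, 19, 20]), (30, [56, 56, 56, 56, 56, 20, 19, 19, 20, 19, 20]), (50, [56, 56, 56, 33, 33, 19, 19, 20, 20, 19]), (79, [20, 18, 16, 15, 12, 8, 6, 5, 2])]
off- worktop [-46.2   0.1] [(10, [59, 52, 37, 29, 24, 18, 12, 6, 0]), (30, [52, 49, 46, 45, 42, 39, 0, 0, 0]), (50, [0, 0, 0, 0, 0, 0, 0, 0, 0]), (79, [-1])]
off+ worktop [-45.8   0.2] [(10, [59, 52, 38, 30, 24, 18, 12, 7, 0]), (30, [52, 49, 46, 44, 42, 40, 0, 0, 0]), (50, [0, 0, 0, 0, 0, 0, 0, 0, 0]), (79, [0, -2, -2, -2, -2, -2, -4, -4, -4, -5, -5, -5])]
face foot y [ 6.3 20.9 47.1] 707
t 26.05 shift [1.08 0.13 0.25] turn [-0.001   0.0008 -0.0009] p [594.1 371.7 227.5] f [-0.4 -0.2 -1.4]
held z 210 x [-29.3  26.6] y [42.6 43.7 44.1] 127
held z 220 x [-30.1  28.1] y [21.  35.2 43.4] 2160
held z 230 x [-22.9  20.8] y [28.6 29.3 31.1] 377
```

>>> {"api": "carry_out", "payload": {"targets": [{"tx":0.6,"ty":0.1,"tz":0,"rx":0,"ry":0,"rz":0},{"tx":1.1,"ty":0.1,"tz":1,"rx":0,"ry":0,"rz":0},{"tx":1.1,"ty":0.1,"tz":3,"rx":0,"ry":0,"rz":0},{"tx":1.1,"ty":0.1,"tz":5,"rx":0,"ry":0,"rz":0},{"tx":1.1,"ty":0.1,"tz":6.5,"rx":0,"ry":0,"rz":0},{"tx":1.1,"ty":0.1,"tz":7.3,"rx":0,"ry":0,"rz":0},{"tx":1.1,"ty":0.1,"tz":7.3,"rx":0,"ry":0,"rz":0},{"tx":1.1,"ty":0.1,"tz":7.3,"rx":0,"ry":0,"rz":0}]}}

```text
time_s: 26.85
position: [593.7, 384.4, 155.8]
tool_rot: [0.0, 0.648, 0.762, 0.001]
force: [-0.4, 0.5, -0.6]
width: 0.251
finger_force: 30.0
```

```bash
python3 -c "
from h import *
plan(593.7,382.6,150,9.2)"
```

```text
t 26.85 shift [-0.18 -0.03  0.58] turn [ 0.0011 -0.0003  0.0003] p [593.7 384.4 155.8] f [-0.4  0.5 -0.6]
```

>>> {"api": "carry_out", "payload": {"targets": [{"tx":-0.2,"ty":0,"tz":0,"rx":0,"ry":0,"rz":0},{"tx":-0.2,"ty":0,"tz":0.5,"rx":0,"ry":0,"rz":0},{"tx":-0.2,"ty":0,"tz":0.9,"rx":0,"ry":0,"rz":0},{"tx":-0.2,"ty":0,"tz":1.3,"rx":0,"ry":0,"rz":0},{"tx":-0.25,"ty":0,"tz":1.6,"rx":0,"ry":0,"rz":0},{"tx":-0.25,"ty":0,"tz":1.6,"rx":0,"ry":0,"rz":0}]}}

```text
time_s: 27.45
position: [593.2, 381.6, 138.1]
tool_rot: [-0.0, 0.648, 0.762, -0.001]
force: [0.1, -0.0, -1.3]
width: 0.253
finger_force: 30.0
```

>>> {"api": "carry_out", "payload": {"targets": [{"tx":-0.1,"ty":0,"tz":0.35,"rx":0,"ry":0,"rz":0},{"tx":-0.2,"ty":0,"tz":0.7,"rx":0,"ry":0,"rz":0},{"tx":-0.3,"ty":0,"tz":1.0,"rx":0,"ry":0,"rz":0},{"tx":-0.35,"ty":0,"tz":1.2,"rx":0,"ry":0,"rz":0},{"tx":-0.35,"ty":0,"tz":1.2,"rx":0,"ry":0,"rz":0}]}}

```text
time_s: 27.95
position: [594.1, 378.5, 126.8]
tool_rot: [-0.0, 0.648, 0.762, 0.0]
force: [-1.1, 0.4, -0.5]
width: 0.256
finger_force: 30.0
```

>>> {"api": "carry_out", "payload": {"targets": [{"tx":-0.1,"ty":0,"tz":0.3,"rx":0,"ry":0,"rz":0},{"tx":-0.17,"ty":0,"tz":0.5,"rx":0,"ry":0,"rz":0},{"tx":-0.23,"ty":0,"tz":0.7,"rx":0,"ry":0,"rz":0},{"tx":-0.26,"ty":0,"tz":0.8,"rx":0,"ry":0,"rz":0},{"tx":-0.26,"ty":0,"tz":0.8,"rx":0,"ry":0,"rz":0}]}}

```text
time_s: 28.45
position: [594.8, 376.9, 119.5]
tool_rot: [-0.0, 0.648, 0.762, 0.001]
force: [-0.7, 5.5, 1.9]
width: 0.25
finger_force: 30.0
```

>>> {"api": "carry_out", "payload": {"targets": [{"tx":0,"ty":0,"tz":0.15,"rx":0,"ry":0,"rz":0},{"tx":0,"ty":0,"tz":0.3,"rx":0,"ry":0,"rz":0},{"tx":0,"ty":0,"tz":0.4,"rx":0,"ry":0,"rz":0},{"tx":0,"ty":0,"tz":0.4,"rx":0,"ry":0,"rz":0}]}}

```text
time_s: 28.85
position: [594.9, 376.9, 116.2]
tool_rot: [-0.0, 0.648, 0.762, 0.001]
force: [-2.4, 5.1, 3.2]
width: 0.252
finger_force: 30.0
```

>>> {"api": "carry_out", "payload": {"targets": [{"tx":0,"ty":0,"tz":0.15,"rx":0,"ry":0,"rz":0},{"tx":0,"ty":0,"tz":0.3,"rx":0,"ry":0,"rz":0},{"tx":0,"ty":0,"tz":0.4,"rx":0,"ry":0,"rz":0},{"tx":0,"ty":0,"tz":0.4,"rx":0,"ry":0,"rz":0}]}}

```text
time_s: 29.25
position: [595.1, 377.1, 115.9]
tool_rot: [-0.0, 0.648, 0.762, 0.001]
force: [-8.4, 1.3, 18.3]
width: 0.255
finger_force: 30.0
```

>>> {"api": "carry_out", "payload": {"targets": [{"tx":0,"ty":0,"tz":0.1,"rx":0,"ry":0,"rz":0},{"tx":0,"ty":0,"tz":0.2,"rx":0,"ry":0,"rz":0},{"tx":0,"ty":0,"tz":0.2,"rx":0,"ry":0,"rz":0},{"tx":0,"ty":0,"tz":0.2,"rx":0,"ry":0,"rz":0}]}}

```text
time_s: 29.65
position: [595.1, 377.1, 115.9]
tool_rot: [-0.0, 0.648, 0.762, 0.001]
force: [-10.9, 0.5, 26.1]
width: 0.255
finger_force: 30.0
```

```bash
python3 - <<'E'
from prof import *
prof('w10')
print(np.round(r.get_state()['force'],1))
f=np.load('w10.npz');P=f['P']
t=np.radians(9.2);ex=np.array([np.cos(t),np.sin(t)]);ey=np.array([-ex[1],ex[0]]);o=np.array([600.,350.])
T=np.load('w10.npz')
for n in('scene',):
    im,d,ci=cap(n);cv2.imwrite('pics/s2.png',cv2.resize(im[200:300,210:320],None,fx=5,fy=5,interpolation=2)[...,::-1])
    P=pts(d,ci);x=(P[...,:2]-o)@ex;y=(P[...,:2]-o)@ey;Z=P[...,2]
    q=(abs(x)<90)&(y>-60)&(y<5)&(Z>70)&(Z<84);print('work top y scene',np.percentile(y[q],[2,98]))
E
```

```text
tcp [595.2 377.1 115.9] fix xy -0.4 27.5 t 29.7
tab px [    0   196   512   188 39477] x [-51.3  51.3] y [28.1 59.5] z 232.5 ang 9.2
left worktop [-46.5 -30.8] [(10, [59, 59, 59, 58, 57, 57, 56, 56]), (30, [56, 56, 56, 56, 56, 56, 56, 56, 56]), (50, [56, 56, 56, 56, 56, 56, 56, 56, 56, 56]), (79, [])]
right worktop [-47.4 -22. ] [(10, [59, 59, 59, 59, 57, 57, 56, 56, 56]), (30, [56, 56, 56, 56, 56, 56, 56, 56, 56]), (50, [56, 56, 56, 56, 56, 56, 56, 56, 56, 56]), (79, [])]
off- worktop [-27.8  -0.1] [(10, [60, 53, 37, 29, 22, 16, 11, 4]), (30, [52, 48, 45, 43, 39, 0, 0, 0, 0]), (50, [1, 0, 0, 0, 0, 0, 0, 0, -1]), (79, [-2, -4, -5])]
off+ worktop [-27.2   0.1] [(10, [59, 54, 41, 30, 23, 18, 11, 5, 0]), (30, [52, 49, 46, 42, 39, 0, 1, 0, 0]), (50, [0, 0, 0, 0, 0, 0, 0, 0, 0]), (79, [-1, -2, -2, -4, -3, -3, -4, -4, -4, -4])]
face foot y [40.7 45.7 51.4] 713
[-10.8  -0.5  26. ]
work top y scene [-44.56407251   3.5269632 ]
```

View pics/s2.png

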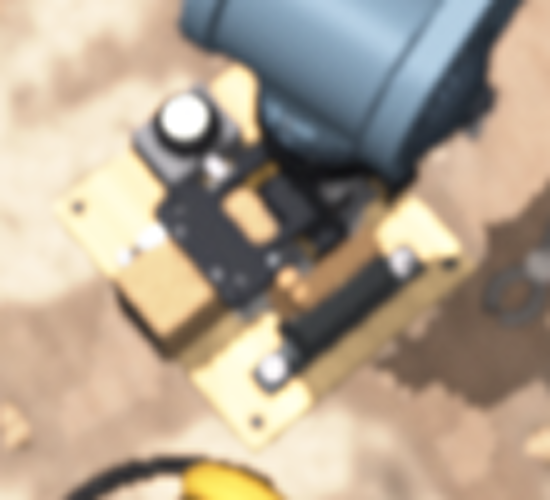

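The scene view shows the wedge (300,285) in the gap in front of the abutment (320,340), and the workpiece square in the fixture. The wedge held still from 18 to 26 N, about 29 mm above the board. Its upright face is at y=16.3, so both shims are flat against the workpiece. Handing in.

```bash
python3 -c "
from station import r
print(r.finish_job())"
```

```text
the job is handed in; nothing more can be done
None
```

The job is handed in at about 30 s: the button was pressed fully down and released, and two shims stand against the workpiece. The wedge is jammed about 30 mm deep (29 mm above the board) and is still gripped and pressed at 26 N; no verdict was returned.

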